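Knock out the mandoline's locking pin for cleaning

ROBOT

A 6-joint arm with a two-finger parallel gripper is mounted at the origin on a cart in front of the work surface, level with it; the furniture and walls round the work are solid. World frame = base frame: x ahead of the robot, y to its left, z up, the work surface at z = 0. Lengths are in m, angles in rad, forces in N, time in s.
With the tool pointing down it reaches from about 0.425 to 0.95 m from the base axis. Payload 3.5 kg.
Tool frame: the origin (TCP) lies between the finger pads; the fingertips stand 17 mm ahead of it and the grasp point (between the pads) lies 2 mm behind it (ctrl.tip_reach is the distance from the TCP to the fingertips, in m); z points along the fingers, y is the direction in which the jaws open and shut (so a half turn about z gives the same grasp; the last joint's range is limited). The gripper opens to 85 mm and grips with 20 to 120 N. Pads are 22 mm wide; open, the fingers measure 114 mm over their backs; the gripper's body (76 mm by 85 mm) begins 54 mm behind the grasp point. The pads swing forward as they close: fully open they stand 13 mm farther back than shut.
Start: joints at [1.142, 0.286, 1.577, -0, 1.279, -0.15], TCP at [0.186, 0.649, 0.248] pointing down, gripper open.
Joint ranges: [-2.77, 2.77], [-0.9, 2.22], [0.21, 2.48], [-1.53, 4.67], [0.24, 2.81], [-2.84, 2.84]. Speed limits (rad/s): [2.79, 2.79, 3.14, 3.14, 3.14, 3.14].

INTERFACE

Orientations are given as a unit quaternion [x, y, z, w].
In Python, from plant import monitor, imaging, workorder, ctrl gives the robot as it stands.
- The arm moves only by the tool send_rows, never from a script. Its argument "rows" is a list of rows, each a list of 4 numbers: the shift along the world's x, y, z normalised to -1 to 1, where 1 is 0.3 m, then the turn about the world's z normalised to -1 to 1, where 1 is 360 degrees. A call has 1 to 20 rows; each row is the pose to reach, as a shift and turn from the pose commanded when the call began, turning the shorter way round; what a row does not reach only later rows make up. A row lasts 1/8 s, in which the tool goes at most 62.5 mm and 10.7 degrees, less where a joint would pass 70% of its speed; a pose out of reach is approached as far as the arm can. A call with a number of a shift or a turn outside -1 to 1 is refused whole. A call with a gripper value outside its range is refused whole. "jaw" is the closure, from 0 (fully open) to 1 (shut), set as the call begins (left out, the last holds). The fingers move at their own pace and stop on an object; "newtons" is the grip in N (left out, the last holds). Time passes only in rows, so rows that repeat a pose let the fingers close. It gives the time, the measured TCP pose, the force and the opening at its end, in the units of the state.
- monitor.get_state(): the state, without advancing time (a new reading comes with each control period).
- imaging.read_camera(name): name is "scene" or "top" or "wrist"; returns the picture (384x512x3 uint8, red, green, blue); there is no depth.
- imaging.calibration(name): a dict with "intrinsics" (3x3 intrinsics, pixels), "dist_coeffs" ([k1, k2, p1, p2, k3] as OpenCV has them; the pictures are not rectified), "cam_to_world" (4x4, takes a point from camera to world coordinates). Camera axes: x right, y up, looking along -z (the intrinsics and any distortion apply to the point x, -y, -z); pixel columns grow to the right and rows downward; lengths in m; the calibration is good to about 2 mm. A picture is of the moment at which its call begins: read the wrist's pose just before it. calibration takes no time and is no camera call; for the wrist camera it gives the pose at the moment of the call.
- workorder.sign_off(): hands the job in, once; it reports no verdict.
The state is a dict: "time": time; "qpos": joint angles; "dq": joint speeds; "joint_efforts": joint torques, N m; "eef_pos": TCP position; "tcp_rot": TCP orientation; "contact_force": force on the tool from outside, world axes, zero at the start; "wrist_torque": the same for the moment, N m; "opening": opening from 0.0 (shut) to 1.0 (fully open).
Only numpy, scipy, OpenCV 4.12 (cv2) and the standard library are available. Lean on these libraries where they do the work, as an engineer would, in place of code of your own. Each camera call takes 0.05 s, during which the arm holds its last target.

TASK

The mandoline slicer's blade has to come out for washing: turn the gauge dial until the notch in its skirt stands at the orange release mark, so that the head of the brass locking pin shows in the notch. Slide the little tin under the gauge housing by its handle, then take the red-handled pin pusher and drive the pin straight through, out of the underside, so that it drops into the tin; feel for the bore rather than forcing the pusher against the housing. Finally stand the pusher back in its stand and leave the dial at the mark, the tin flat on the worktop with the pin lying in it, and the other things where they are.

Things in the scene. Friction and masses are not known exactly. Their poses are not given: they have to be found in the camera images.
- slicer: Mandoline slicer, held fast by its feet; origin on the worktop under the deck's middle, x (level) towards its high end, y to its left. The deck, 360 x 130 mm, rises along x at 25 degrees on feet and a wire leg. On its right rail sits a grey gauge housing, 94 x 100 mm and 55 mm thick, parallel to the deck, with a black dial on its top face and a 13.4 mm bore right through it.
- bore_mouth (a point): Centre of the bore's upper mouth in the housing's top face. z = bore axis pointing out of the face: 25 degrees from vertical, leaning to the slicer's low end; x = uphill along the deck, y = to the slicer's left. The bore is 13.4 mm wide, 55 mm long. The dial's skirt covers the mouth, 1.5 to 6 mm above the face, unless its notch stands there.
- bore_exit (a point): Lower end of the bore, in the housing's underside, 55 mm along -z from bore_mouth, about 118 mm above the worktop; same axes. The space below is open from the slicer's right (the housing ends 18 mm to the right of the bore). The pin leaves along the bore axis and comes down about 20 mm farther towards the slicer's high end than this point.
- pin_mid (a point): Middle of the loose brass pin, 12 mm thick, 64 mm long, z along it. It starts in the bore, its flat head 6 mm below the housing's top face, its foot 15 mm out of the underside. A spring clip 40 to 50 mm down the bore grips it: pushing takes about 8 to 15 N, until its head has passed the clip (50 mm below the face); then it slides out by its own weight.
- dial (a joint): Angle of the black dial in rad about the housing's upward normal, positive counter-clockwise seen from above; friction 0.06 N m, stays where left, range -0.6 to 1.75. 0 = release: the skirt's notch (17 mm wide over the pin) stands exactly over the bore, at the orange mark. Starts at 0.7 to 1.4, among the white slicing marks.
- dial_grip (a point): On the dial's axis, half-way up its finger bar, 19 mm above the housing's face. Bar: 46 mm long along this point's x, 12 mm thick along y, 26 mm high along z, standing on the skirt, 84 mm wide, whose top is 13 mm below this point. The point turns with the dial; z is parallel to the bore axis. The axis lies 32 mm from the bore, along +y of bore_mouth.
- tray_handle (a point): Middle of the black flat handle of the catch tin, 24 mm above the worktop: a bar 20 mm wide (x), 8 mm thick, 90 mm long (y), standing out on the tin's -y side. The tin is a loose open aluminium tray, 130 mm (x) by 100 mm (y), 30 mm high, walls 4 mm, 0.3 kg.
- tray_in (a point): Middle of the tin's inner floor, 4 mm above its underside; x and y as for tray_handle, which lies 105 mm along -y and 20 mm higher.
- pusher_grip (a point): On the axis of the pin pusher's red square handle (24 x 24 mm, 70 mm long, sides along x and y), 116 mm from the tip; z points from tip to handle end. From the tip up: steel shank 11.6 mm thick, 87 mm long; collar 32 mm wide, 7 mm thick, its top 22 mm below this point; handle to 48 mm above this point. 0.16 kg. Hangs upright in its stand by the collar, tip down.
- pusher_tip (a point): Flat working tip of the pin pusher, on its axis, 116 mm from pusher_grip.
- stand_mouth (a point): Centre of the top rim of the fixed steel stand for the pusher, 100 mm above the worktop: a tube 33 mm wide outside, 20 mm inside, 88 mm deep, on a round foot 74 mm wide. The pusher's collar rests on this rim.
- onion: Red onion, 78 mm, a bystander to the left.
- lemon: Lemon, 72 mm, a bystander to the left.
- tin_3: Small food tin, 57 mm wide and 72 mm high, a bystander behind the work.
- pot_1: Low round pot with a lid, 90 mm wide and 32 mm high, a bystander behind the work.
Not all that is in view belongs to the job. Of the things that look like the part that bears pusher_grip, the middle-sized one is meant.

How it is judged:
By the outcome, as a careful person would: the job done as asked, in the order asked, and still so for the second after the job is handed in, with the robot touching nothing.
It also fails if it takes over 72 s, if anything falls off the work surface, if the arm or the gripper's body presses on something with over 40 N, if the wrist force passes 120 N, or if a joint passes its speed limit or range.

## Working session

There is one attempt and no reset: what is moved stays moved. The work goes in short steps, Python scripts to look and compute and a tool call to move; the robot and the scene stay as the last step left them, time stands still between calls to the robot, and variables do not carry over. Pictures are saved under pics/ and viewed, and the job is handed in when it is done.

Besides the shell and the picture viewer there is one more tool, called after "Emit:" in YAML: its name, and indented under it one key for each argument. send_rows: Moves the arm, as the interface text tells. Scaled input: -1 to 1 covers 0.3 m each way for a shift and 360 degrees each way for a turn. Its arguments: {"type":"object","properties":{"rows":{"type":"array"},"jaw":{"type":"number"},"newtons":{"type":"number"}},"required":["rows"]}

```bash
ls; mkdir -p pics; python3 - <<'E'
from plant import monitor, imaging, workorder, ctrl
import cv2,numpy as np
print(monitor.get_state()); print(ctrl.tip_reach, dir(ctrl))
for n in ["scene","top","wrist"]:
    c=imaging.calibration(n); print(n,np.round(c["intrinsics"],1).tolist(),np.round(c["dist_coeffs"],4).tolist(),np.round(c["cam_to_world"],4).tolist())
    im=imaging.read_camera(n); cv2.imwrite(f"pics/{n}0.png",cv2.cvtColor(im,cv2.COLOR_RGB2BGR))
E
```

```text
pics
{'time': 0.0, 'qpos': array([ 1.14199535e+00,  2.87197261e-01,  1.57816443e+00, -1.50668483e-08,
        1.27860204e+00, -1.49988817e-01]), 'dq': array([ 0.00088403,  0.00083554, -0.00076134,  0.00033195, -0.00192664,
       -0.00062151]), 'joint_efforts': array([-3.92250231e-04, -4.05971575e+01, -2.92630577e+01, -1.88500585e-04,
        5.69128519e-03,  9.01352678e-06]), 'eef_pos': array([0.18547611, 0.64838041, 0.24693287]), 'tcp_rot': array([ 1.38954881e-01,  9.90298003e-01, -1.13624214e-03, -3.38313023e-04]), 'contact_force': array([-0.22885464,  0.03943252,  1.43829207]), 'wrist_torque': array([-0.0139841 , -0.03039927,  0.00967261]), 'opening': 0.9961326975684864}
0.017 ['Unreachable', '__class__', '__delattr__', '__dict__', '__dir__', '__doc__', '__eq__', '__format__', '__ge__', '__getattribute__', '__getstate__', '__gt__', '__hash__', '__init__', '__init_subclass__', '__le__', '__lt__', '__module__', '__ne__', '__new__', '__reduce__', '__reduce_ex__', '__repr__', '__setattr__', '__sizeof__', '__str__', '__subclasshook__', '__weakref__', 'tip_reach']
scene [[370.3, 0.0, 254.2], [0.0, 370.3, 195.6], [0.0, 0.0, 1.0]] [-0.0073, 0.0, 0.0, 0.0, 0.0] [[0.7415, 0.4686, -0.4803, -0.0306], [-0.6708, 0.5022, -0.5457, -0.5267], [-0.0146, 0.7268, 0.6867, 0.8694], [0.0, 0.0, 0.0, 1.0]]
top [[362.1, 0.0, 254.8], [0.0, 362.1, 189.2], [0.0, 0.0, 1.0]] [-0.1102, 0.0, 0.0, 0.0, 0.0] [[0.017, 0.9921, -0.124, 0.3495], [-0.9998, 0.0157, -0.011, 0.0357], [-0.0089, 0.1242, 0.9922, 1.3504], [0.0, 0.0, 0.0, 1.0]]
wrist [[285.8, 0.0, 256.6], [0.0, 285.8, 190.6], [0.0, 0.0, 1.0]] [-0.0106, 0.0, 0.0, 0.0, 0.0] [[0.2765, -0.9183, -0.2834, 0.1142], [0.961, 0.2635, 0.0838, 0.6695], [-0.0023, -0.2955, 0.9553, 0.3725], [0.0, 0.0, 0.0, 1.0]]
```

View pics/scene0.png

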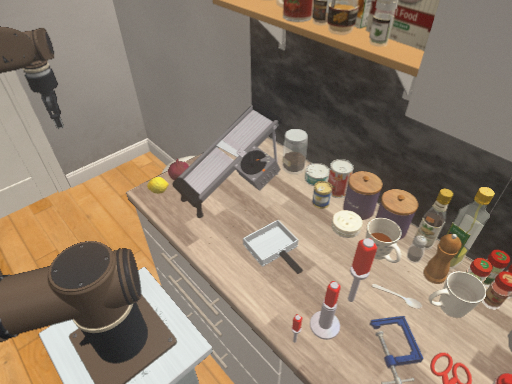

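View pics/top0.png

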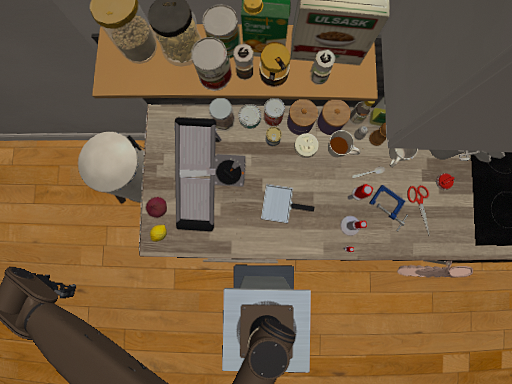

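View pics/wrist0.png

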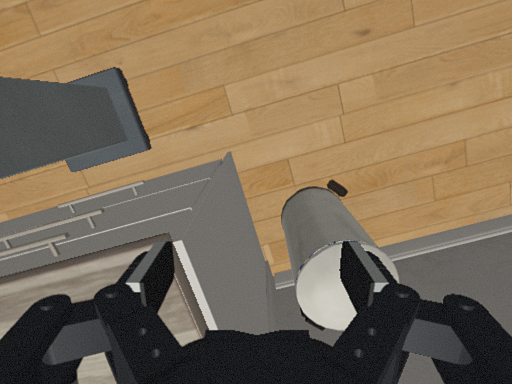

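```bash
cat > h.py <<'E'
from plant import monitor, imaging, workorder, ctrl
import cv2,numpy as np
from scipy.spatial.transform import Rotation as R
F=np.diag([1,-1,-1.])
def cal(n):
    c=imaging.calibration(n); return np.array(c["intrinsics"]),np.array(c["dist_coeffs"]),np.array(c["cam_to_world"])
def ray(c,uv):
    K,D,T=c; p=cv2.undistortPoints(np.array([[uv]],float),K,D)[0,0]
    d=T[:3,:3]@(F@np.array([p[0],p[1],1])); return T[:3,3],d/np.linalg.norm(d)
def onz(c,uv,z):
    o,d=ray(c,uv); return o+d*(z-o[2])/d[2]
def proj(c,P):
    K,D,T=c; P=np.atleast_2d(P); q=(P-T[:3,3])@T[:3,:3]; q=q@F
    return cv2.projectPoints(q,np.zeros(3),np.zeros(3),K,D)[0][:,0]
def tri(obs):
    A=np.zeros((3,3));b=np.zeros(3)
    for c,uv in obs:
        o,d=ray(c,uv);M=np.eye(3)-np.outer(d,d);A+=M;b+=M@o
    P=np.linalg.solve(A,b); return P,[np.round(proj(c,P)[0]-np.array(uv),1).tolist() for c,uv in obs]
def shot(n,tag,crop=None,s=1):
    c=cal(n); im=imaging.read_camera(n); bgr=cv2.cvtColor(im,cv2.COLOR_RGB2BGR)
    cv2.imwrite(f"pics/{n}_{tag}_raw.png",bgr); np.savez(f"pics/{n}_{tag}.npz",K=c[0],D=c[1],T=c[2])
    save(bgr,f"pics/{n}_{tag}.png",crop,s)
def save(bgr,f,crop=None,s=1):
    if crop: x0,y0,x1,y1=crop; bgr=bgr[y0:y1,x0:x1]
    cv2.imwrite(f,cv2.resize(bgr,None,fx=s,fy=s,interpolation=cv2.INTER_CUBIC))
def ld(n,tag):
    z=np.load(f"pics/{n}_{tag}.npz"); return z["K"],z["D"],z["T"]
def st():
    s=monitor.get_state(); q=R.from_quat(s["tcp_rot"]).as_matrix()
    print("t",round(s["time"],2),"p",np.round(s["eef_pos"],4),"yaw_jaw",round(np.degrees(np.arctan2(q[1,1],q[0,1])),2),"z",np.round(q[:,2],3),"F",np.round(s["contact_force"],2),"M",np.round(s["wrist_torque"],2),"open",round(s["opening"],3),"q",np.round(s["qpos"],2))
    return s
E
python3 - <<'E'
from h import *
c=cal("top");s=cal("scene")
for n,uv,z in [("low L",(178,230),.03),("dial",(230,172),.17),("tray",(277,204),.03),("handle end",(312,208),.024),("stand foot",(350,226),.005),("handle mid",(363,225),.19),("big",(364,191),.2),("deckhighL",(180,120),.2),("deckhighR",(213,122),.2)]:
    print(n,np.round(onz(c,uv,z),3))
for n,uv,z in [("dial",(255,160),.17),("tray",(270,240),.03),("stand",(325,325),.005)]:
    print("s",n,np.round(onz(s,uv,z),3))
t=cv2.imread("pics/top0.png");save(t,"pics/t0a.png",(140,100,400,260),3)
t=cv2.imread("pics/scene0.png");save(t,"pics/s0a.png",(170,100,300,220),5);save(t,"pics/s0b.png",(270,220,410,360),4)
E
```

```text
low L [0.36  0.328 0.03 ]
dial [0.553 0.132 0.17 ]
tray [ 0.461 -0.032  0.03 ]
handle end [ 0.449 -0.161  0.024]
stand foot [ 0.385 -0.306  0.005]
handle mid [ 0.384 -0.302  0.19 ]
big [ 0.493 -0.304  0.2  ]
deckhighL [0.721 0.3   0.2  ]
deckhighR [0.714 0.19  0.2  ]
s dial [0.567 0.145 0.17 ]
s tray [ 0.463 -0.032  0.03 ]
s stand [ 0.389 -0.305  0.005]
```

View pics/t0a.png

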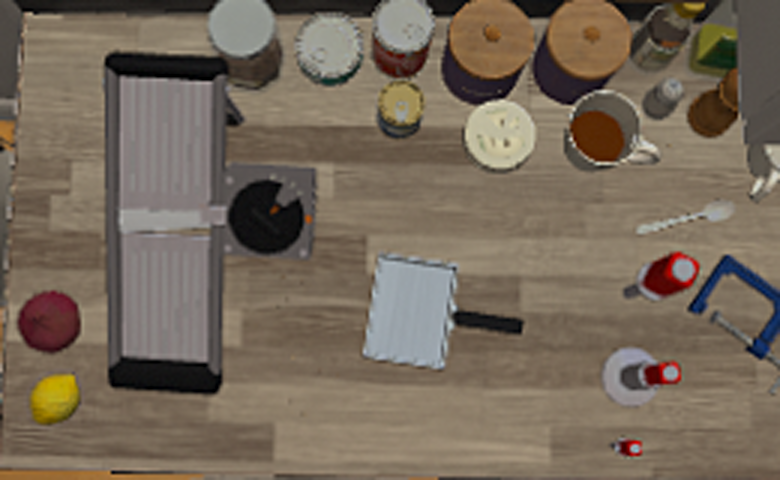

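View pics/s0a.png

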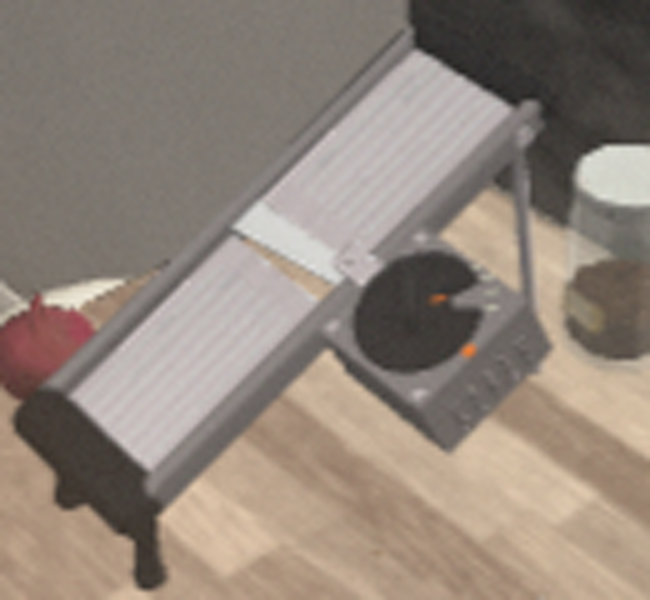

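View pics/s0b.png

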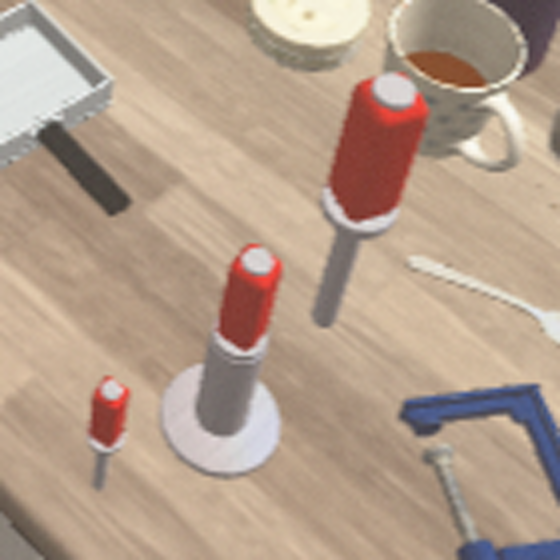

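Emit:
send_rows:
  rows:
    - [0.2, -0.3, 0.2, 0.02]
    - [0.567, -0.9, 0.333, 0.044]
    - [0.567, -0.9, 0.333, 0.044]
    - [0.567, -0.9, 0.333, 0.044]
    - [0.567, -0.9, 0.333, 0.044]
    - [0.567, -0.9, 0.333, 0.044]
    - [0.567, -0.9, 0.333, 0.044]

```text
time: 1.02
eef_pos: [0.3567, 0.3778, 0.3488]
tcp_rot: [0.003, 1.0, 0.0, 0.0]
contact_force: [-1.4, 0.8, 0.3]
opening: 1.001
```

Emit:
send_rows:
  rows:
    - [0.55, -0.85, 0, 0]
    - [0.55, -0.85, 0, 0]
    - [0.55, -0.85, 0, 0]
    - [0.55, -0.85, 0, 0]
    - [0.55, -0.85, 0, 0]
    - [0.55, -0.85, 0, 0]
    - [0.55, -0.85, 0, 0]

```text
time: 1.9
eef_pos: [0.5204, 0.125, 0.3474]
tcp_rot: [0.001, 1.0, 0.0, -0.001]
contact_force: [0.2, 0.6, 0.7]
opening: 1.001
```

```bash
python3 - <<'E'
from h import *
st(); shot("wrist","a",None,1.5)
E
```

```text
t 1.9 p [0.5204 0.125  0.3474] yaw_jaw 89.91 z [-0.002  0.001 -1.   ] F [0.22 0.58 0.7 ] M [-0.04  0.01 -0.03] open 1.001 q [ 0.05 -0.09  1.8   0.    1.43 -1.52]
```

View pics/wrist_a.png

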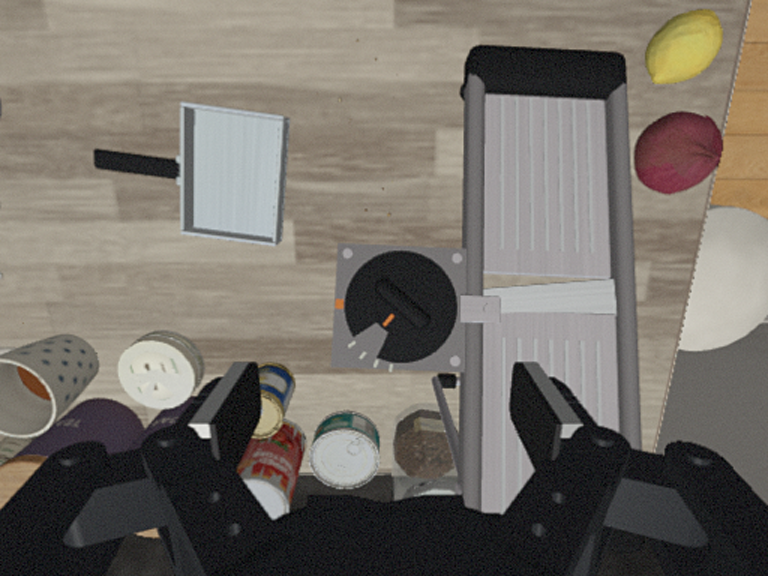

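```bash
python3 - <<'E'
from h import *
save(cv2.imread("pics/wrist_a_raw.png"),"pics/wa1.png",(205,145,345,265),5.5)
E
```

```text
(no output)
```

View pics/wa1.png

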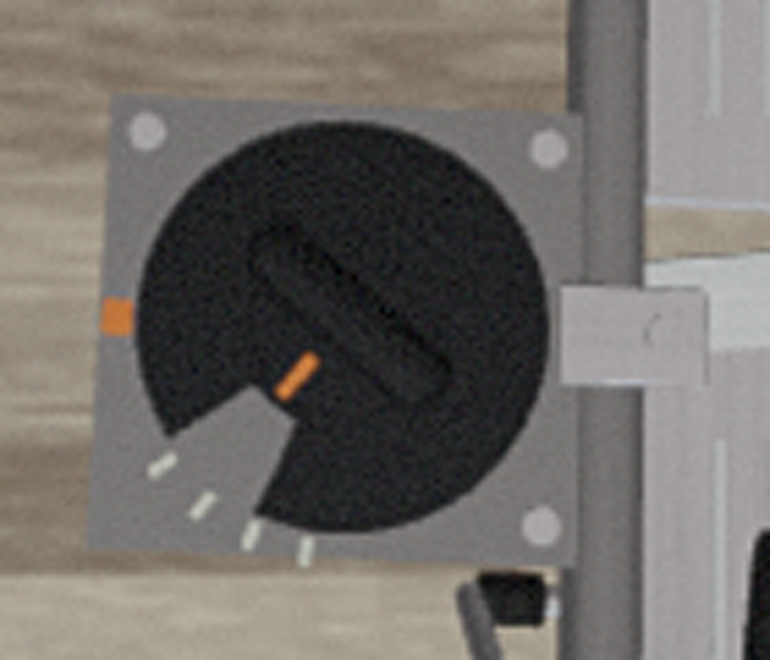

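```bash
cat > fit.py <<'E'
from h import *
from scipy.optimize import least_squares
def frame(p):  # x,y,z,yaw -> D0 origin & rot (cols x uphill,y left,z normal)
    Rm=(R.from_euler('z',p[3])*R.from_euler('y',-np.radians(25))).as_matrix()
    return np.array(p[:3]),Rm
E
python3 - <<'E'
from fit import *
c=ld("wrist","a")
z=lambda *a: np.array(a)/5.5+np.array([205,145])
cor=[((47,-50,0),z(112,95)),((-0,0,0),None),((-47,-50,0),None)]
# image down = +x : bottom-left is uphill right
pts=[((-47,-50,0),z(112,95)),((47,-50,0),z(88,548))]
ext=[z(135,0)[0],z(550,0)[0],z(0,120)[1],z(0,533)[1]]
th=np.linspace(0,2*np.pi,721)
circ=np.c_[42*np.cos(th),42*np.sin(th),0*th+6]/1000
def res(p,full=False):
    o,Rm=frame(p)
    r=[]
    for a,uv in pts: r+=list(proj(c,o+Rm@(np.array(a)/1000))[0]-uv)
    q=proj(c,o+circ@Rm.T)
    r+=[q[:,0].min()-ext[0],q[:,0].max()-ext[1],q[:,1].min()-ext[2],q[:,1].max()-ext[3]]
    r=np.array(r)
    return r if full else np.r_[r,(p[2]-.1678)/.002]
s=least_squares(res,[.55,.13,.168,0])
print(s.x,np.degrees(s.x[3]),res(s.x,1).round(2))
np.save("slicer.npy",s.x)
o,Rm=frame(s.x)
# dial angle: bar ends & notch corners
def face(uv,h):
    oo,d=ray(c,uv);n=Rm[:,2];t=((o+n*h-oo)@n)/(d@n);return Rm.T@(oo+t*d-o)*1000
for n,uv,h in [("notchTip1",z(168,437),.006),("notchIn1",z(252,387),.006),("notchIn2",z(298,418),.006),("notchOut2",z(258,515),.006),("lineA",z(283,395),.006),("lineB",z(313,357),.006),("barA",z(275,245),.032),("barB",z(428,380),.032),("mark",z(118,317),0)]:
    f=face(uv,h);print(n,f.round(1),"ang of notch dir from -y:",round(np.arctan2(f[1],f[0])+np.pi/2,3))
bm=o+Rm@[0,-.032,0]; be=bm-Rm[:,2]*.055
print("mouth",bm,"exit",be,"grip",o+Rm[:,2]*.019,"normal",Rm[:,2])
for n in["top","scene"]:
    k=cal(n); im=cv2.imread(f"pics/{n}0.png"); 
    P=np.r_[o+circ@Rm.T, [o+Rm@np.array(v) for v in [(-.047,-.05,0),(.047,-.05,0),(0,-.032,0)]]]
    for u in proj(k,P): cv2.circle(im,tuple((u*16).astype(int)),4,(0,255,0),-1,shift=4)
    u=proj(k,o)[0].astype(int); save(im,f"pics/{n}_chk.png",(u[0]-40,u[1]-40,u[0]+40,u[1]+40),5)
a,b=cv2.imread("pics/top_chk.png"),cv2.imread("pics/scene_chk.png");cv2.imwrite("pics/chk.png",np.hstack([a,b]))
E
```

```text
[ 0.55645268  0.13690041  0.16755349 -0.04225732] -2.421166239386775 [-0.16 -0.17 -0.07  0.08  0.17  0.05  0.01  0.09]
notchTip1 [ 24.2 -34.5   6. ] ang of notch dir from -y: 0.612
notchIn1 [ 13.6 -18.    6. ] ang of notch dir from -y: 0.645
notchIn2 [19.5 -8.6  6. ] ang of notch dir from -y: 1.156
notchOut2 [ 38.9 -15.9   6. ] ang of notch dir from -y: 1.184
lineA [ 15.  -11.8   6. ] ang of notch dir from -y: 0.905
lineB [ 7.1 -6.   6. ] ang of notch dir from -y: 0.872
barA [-11.7 -14.6  32. ] ang of notch dir from -y: -0.676
barB [12.4 14.6 32. ] ang of notch dir from -y: 2.436
mark [ -0.1 -46.2   0. ] ang of notch dir from -y: -0.002
mouth [0.55510085 0.10492897 0.16755349] exit [0.57832411 0.10394704 0.11770656] grip [0.54843011 0.13723962 0.18477334] normal [-0.42224099  0.0178534   0.90630779]
```

View pics/chk.png

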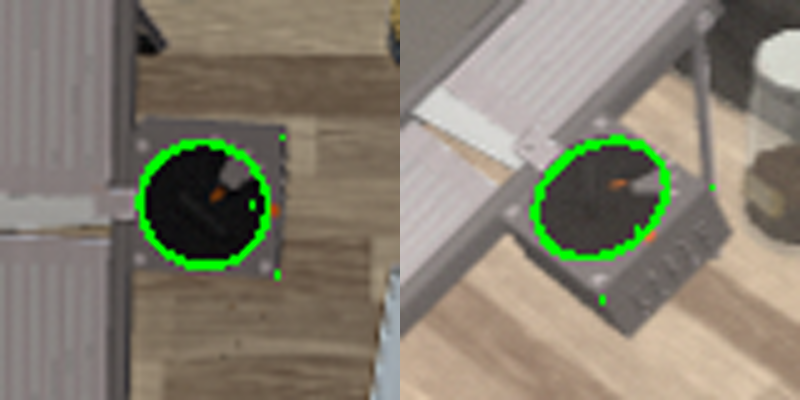

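Emit:
send_rows:
  rows:
    - [0.082, 0.041, -0.2, 0.1425]
    - [0.082, 0.041, -0.325, 0.1425]
    - [0.082, 0.041, -0.325, 0.1425]
    - [0.082, 0.041, -0.325, 0.1425]
    - [0.082, 0.041, -0.325, 0.1425]
    - [0.082, 0.041, -0.325, 0.1425]
    - [0.082, 0.041, -0.325, 0.1425]
  jaw: 0.6
  newtons: 20

```text
time: 2.82
eef_pos: [0.545, 0.1373, 0.2508]
tcp_rot: [-0.432, 0.902, 0.0, 0.0]
contact_force: [0.2, 0.1, 0.2]
opening: 0.402
```

```bash
python3 - <<'E'
from h import *
st(); shot("wrist","b",None,1.5)
E
```

```text
t 2.83 p [0.545  0.1373 0.2508] yaw_jaw 141.15 z [ 0.  0. -1.] F [0.19 0.08 0.17] M [-0.05  0.02  0.05] open 0.402 q [ 0.07  0.04  1.86  0.    1.25 -2.4 ]
```

View pics/wrist_b.png

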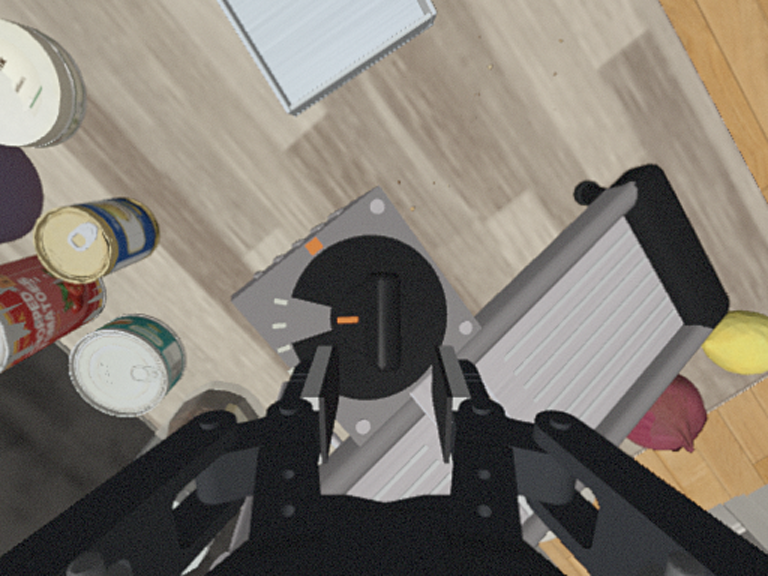

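Emit:
send_rows:
  rows:
    - [0, 0, -0.08, 0]
    - [0, 0, -0.13, 0]
    - [0, 0, -0.153, 0]
    - [0, 0, -0.153, 0]

```text
time: 3.38
eef_pos: [0.5452, 0.1362, 0.2043]
tcp_rot: [-0.432, 0.902, 0.0, -0.0]
contact_force: [0.1, -0.4, -0.5]
opening: 0.4
```

Emit:
send_rows:
  rows:
    - [0, 0, 0, 0]
    - [0, 0, 0, 0]
    - [0, 0, 0, 0]
  jaw: 0.79

```text
time: 3.75
eef_pos: [0.5454, 0.1366, 0.2055]
tcp_rot: [-0.432, 0.902, 0.0, 0.0]
contact_force: [-2.6, 0.8, 1.7]
opening: 0.21
```

Emit:
send_rows:
  rows:
    - [0, 0, 0, -0.02]
    - [0, 0, 0, -0.04]
    - [0, 0, 0, -0.06]
    - [0, 0, 0, -0.08]
    - [0, 0, 0, -0.1]
    - [0, 0, 0, -0.12]
    - [0, 0, 0, -0.14]
    - [0, 0, 0, -0.149]
    - [0, 0, 0, -0.149]

```text
time: 4.88
eef_pos: [0.5452, 0.1369, 0.2053]
tcp_rot: [0.021, 1.0, 0.001, -0.0]
contact_force: [-2.1, 3.4, 1.9]
opening: 0.217
```

```bash
python3 - <<'E'
from h import *
st(); shot("wrist","c",(150,100,410,300),3)
E
```

```text
t 4.88 p [0.5452 0.1369 0.2053] yaw_jaw 87.58 z [-0.     0.001 -1.   ] F [-2.14  3.42  1.91] M [0.52 0.43 0.07] open 0.217 q [ 0.07  0.08  1.9   0.    1.17 -1.46]
```

View pics/wrist_c.png

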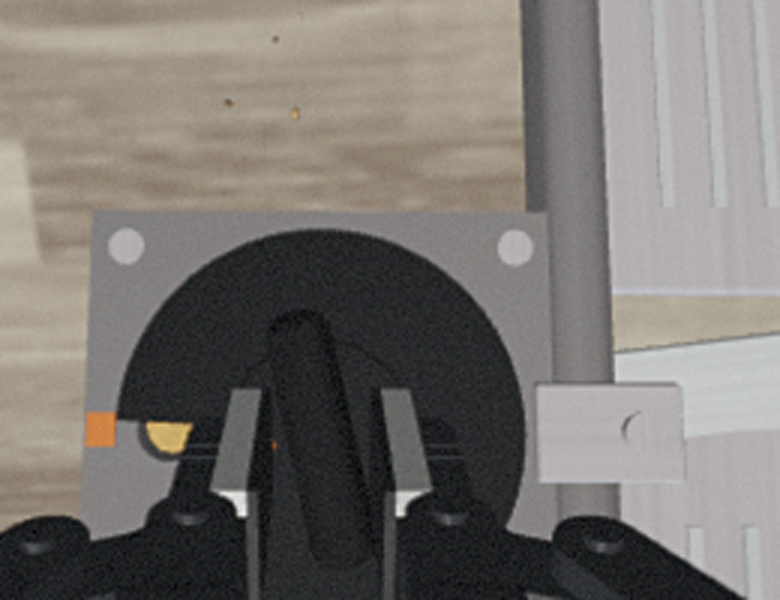

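Emit:
send_rows:
  rows:
    - [0, 0, 0, 0]
    - [0, 0, 0, 0]
    - [0, 0, 0, 0]
    - [0, 0, 0, 0]
  jaw: 1
  newtons: 40

```text
time: 5.42
eef_pos: [0.546, 0.1369, 0.2057]
tcp_rot: [0.021, 1.0, 0.001, 0.001]
contact_force: [-1.8, 5.7, 3.9]
opening: 0.123
```

```bash
python3 - <<'E'
from h import *
st(); shot("wrist","d",(150,100,410,300),3)
E
```

```text
t 5.42 p [0.546  0.1369 0.2057] yaw_jaw 87.54 z [ 0.002  0.002 -1.   ] F [-1.76  5.68  3.87] M [0.91 0.23 0.11] open 0.123 q [ 0.06  0.08  1.9   0.    1.16 -1.46]
```

View pics/wrist_d.png

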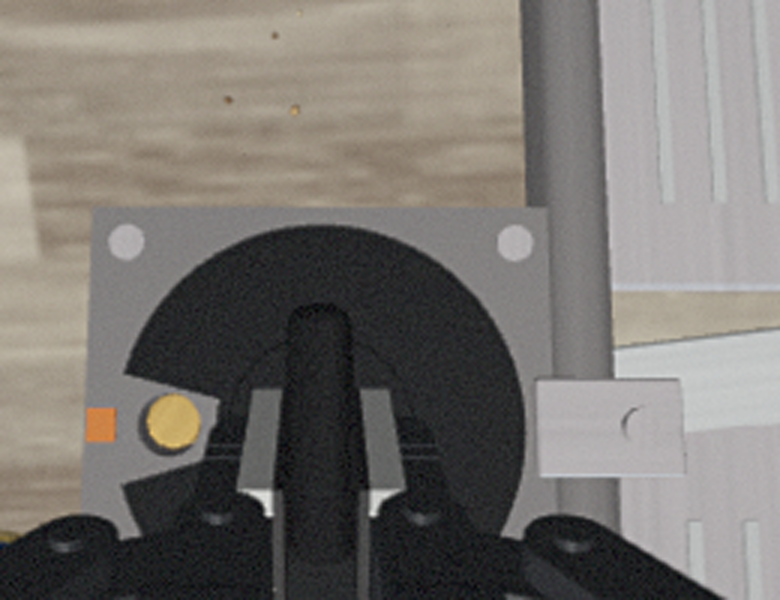

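Emit:
send_rows:
  rows:
    - [0, 0, 0, 0]
    - [0, 0, 0, 0]
    - [0, 0, 0.1, 0]
    - [0, 0, 0.3, 0]
    - [0, 0, 0.3, 0]
  jaw: 0.6

```text
time: 6.1
eef_pos: [0.5483, 0.1358, 0.3012]
tcp_rot: [0.022, 1.0, -0.0, 0.006]
contact_force: [-0.3, -0.6, 0.4]
opening: 0.4
```

```bash
python3 - <<'E'
from h import *
st(); shot("wrist","e",(100,60,420,320),2.4)
save(cv2.imread("pics/wrist_a_raw.png"),"pics/wa2.png",(55,60,205,170),5)
E
```

```text
t 6.1 p [0.5483 0.1358 0.3012] yaw_jaw 87.51 z [ 0.012 -0.001 -1.   ] F [-0.28 -0.64  0.42] M [0.04 0.03 0.02] open 0.4 q [ 0.06  0.    1.8  -0.    1.33 -1.46]
```

View pics/wrist_e.png

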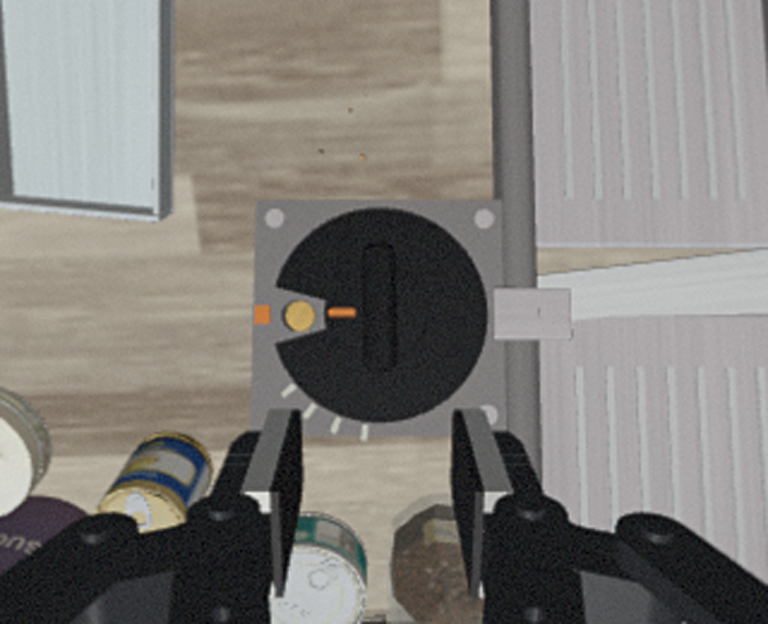

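View pics/wa2.png

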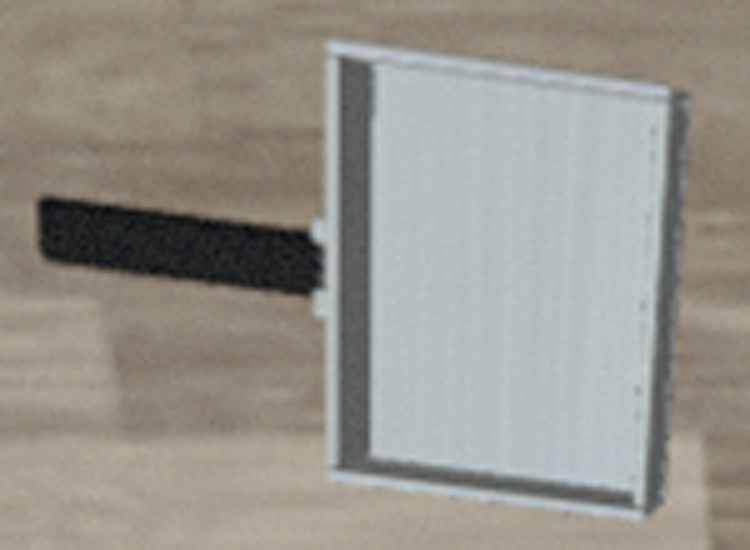

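```bash
python3 - <<'E'
from h import *
c=ld("wrist","a"); z=lambda a:np.array(a)/5+np.array([55,60])
P=[onz(c,z(a),.03)[:2] for a in [(328,40),(672,90),(643,515),(330,478)]]
print(np.round(P,4)); 
for i in range(4): d=P[(i+1)%4]-P[i]; print(np.linalg.norm(d).round(4),np.degrees(np.arctan2(d[1],d[0])).round(2))
C=np.mean(P,0);print("C",C)
H=[onz(c,z(a),.028)[:2] for a in [(42,198),(42,260),(318,232),(318,292)]];H=np.array(H)
a=H[:2].mean(0);b=H[2:].mean(0);d=b-a;print("handle",a,b,np.degrees(np.arctan2(d[1],d[0])),np.linalg.norm(d))
u=d/np.linalg.norm(d);print("handle mid",C-.105*u, a+.045*u,(a+b)/2)
be=np.array([.57832,.10395]);
o=np.load("slicer.npy");ux=np.array([np.cos(o[3]),np.sin(o[3])]);print("land",be+.02*ux)
E
```

```text
[[ 0.3975 -0.0701]
 [ 0.4115  0.028 ]
 [ 0.5367  0.01  ]
 [ 0.5245 -0.0874]]
0.0991 81.87
0.1265 -8.2
0.0981 -97.12
0.1282 172.28
C [ 0.46756423 -0.02988422]
handle [ 0.44920559 -0.16461902] [ 0.45929108 -0.08271115] 82.98038807156145 0.08252645678915595
handle mid [ 0.45473228 -0.13409718] [ 0.454705   -0.11995633] [ 0.45424834 -0.12366509]
land [0.59830215 0.10310511]
```

```bash
python3 - <<'E'
from h import *
c=ld("wrist","a");t=cal("top")
print("tin3 top",onz(t,(273,132),.072),onz(c,(270/1.5,412/1.5),.072), "foot",onz(c,(447/1.5,382/1.5),.0),"pot",onz(t,(306,146),.03))
print("stand px wrist e?",)
E
```

```text
tin3 top [ 0.72001524 -0.01290772  0.072     ] [7.11467852e-01 6.17561949e-04 7.20000000e-02] foot [0.71680837 0.20156547 0.        ] pot [ 0.68029093 -0.13850787  0.03      ]
stand px wrist e?
```

Emit:
send_rows:
  rows:
    - [-0.05, -0.2, 0.05, -0.029]
    - [-0.1, -0.4, 0.05, -0.059]
    - [-0.2, -0.6, 0, -0.088]
    - [-0.323, -0.8, -0.1, -0.118]
    - [-0.323, -0.956, -0.2, -0.147]
    - [-0.323, -0.956, -0.35, -0.177]
    - [-0.323, -0.956, -0.5, -0.206]
    - [-0.323, -0.956, -0.6, -0.235]
    - [-0.323, -0.956, -0.6, -0.264]
    - [-0.323, -0.956, -0.6, -0.264]
    - [-0.323, -0.956, -0.6, -0.264]
  jaw: 0.45

```text
time: 7.52
eef_pos: [0.4482, -0.1506, 0.1145]
tcp_rot: [0.751, 0.66, -0.0, -0.0]
contact_force: [0.2, 0.3, 0.8]
opening: 0.549
```

```bash
python3 - <<'E'
from h import *
st(); shot("wrist","f",None,1.5)
E
```

```text
t 7.53 p [ 0.4482 -0.1506  0.1145] yaw_jaw -7.36 z [-0.001  0.    -1.   ] F [0.21 0.3  0.85] M [-0.03 -0.04  0.  ] open 0.549 q [-0.54 -0.    2.17 -0.    0.98 -0.41]
```

View pics/wrist_f.png

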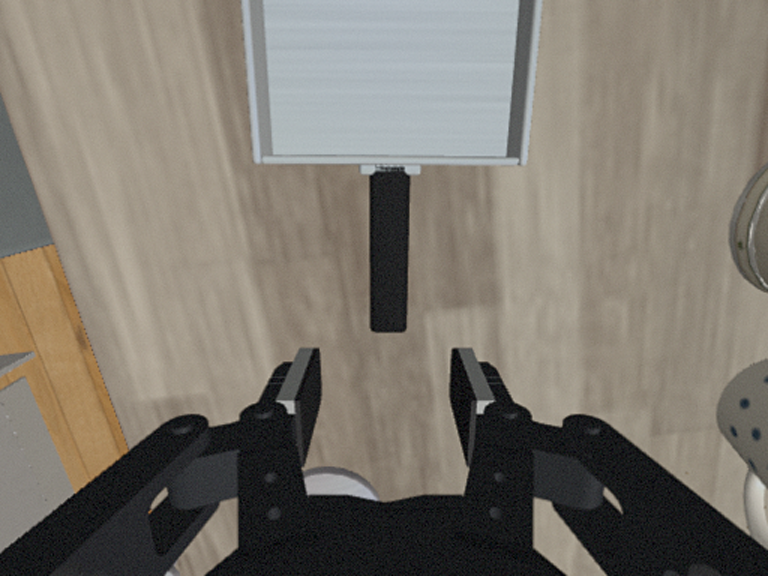

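```bash
python3 - <<'E'
from h import *
c=ld("wrist","f"); g=lambda x,y,z:onz(c,(x/1.5,y/1.5),z)[:2]
a=g(388,331,.028);b=g(390,172,.028);d=b-a;print(a,b,np.linalg.norm(d),np.degrees(np.arctan2(d[1],d[0])))
l=g(257,163,.03);r=g(525,163,.03);d=r-l;print(l,r,np.linalg.norm(d),np.degrees(np.arctan2(d[1],d[0])),(l+r)/2)
E
```

```text
[ 0.44893968 -0.16601406] [ 0.4603758  -0.08451994] 0.08229262036817481 82.01181252314694
[ 0.39870581 -0.07218593] [ 0.52401718 -0.08854818] 0.1263750865824453 -7.439181881594064 [ 0.46136149 -0.08036706]
```

Emit:
send_rows:
  rows:
    - [0.012, 0, -0.1, 0]
    - [0.012, 0, -0.2, 0]
    - [0.012, 0, -0.27, 0]
    - [0.012, 0, -0.3, 0]
    - [0.012, 0, -0.3, 0]

```text
time: 8.2
eef_pos: [0.4521, -0.1506, 0.0248]
tcp_rot: [0.752, 0.66, -0.0, -0.0]
contact_force: [0.3, 0.6, 1.0]
opening: 0.556
```

Emit:
send_rows:
  rows:
    - [0, 0, 0, 0]
    - [0, 0, 0, 0]
    - [0, 0, 0, 0]
    - [0, 0, 0, 0]
  jaw: 1
  newtons: 35

```text
time: 8.7
eef_pos: [0.4527, -0.1511, 0.0256]
tcp_rot: [0.752, 0.66, 0.0, 0.001]
contact_force: [-1.1, -1.6, 3.7]
opening: 0.224
```

```bash
python3 - <<'E'
from h import *
st()
E
```

```text
t 8.7 p [ 0.4527 -0.1511  0.0256] yaw_jaw -7.47 z [ 0.001 -0.001 -1.   ] F [-1.08 -1.57  3.71] M [-0.18  0.25  0.18] open 0.224 q [-0.53  0.17  2.18 -0.    0.78 -0.4 ]
```

Emit:
send_rows:
  rows:
    - [0.04, 0.035, 0, 0.001]
    - [0.09, 0.08, 0, 0.003]
    - [0.15, 0.13, 0, 0.005]
    - [0.21, 0.18, 0, 0.007]
    - [0.27, 0.235, 0, 0.009]
    - [0.33, 0.29, 0, 0.011]
    - [0.39, 0.345, 0, 0.013]
    - [0.44, 0.39, 0, 0.014]
    - [0.468, 0.417, 0, 0.014]
    - [0.468, 0.417, 0, 0.014]
    - [0.468, 0.417, 0, 0.014]

```text
time: 10.07
eef_pos: [0.593, -0.025, 0.0251]
tcp_rot: [0.723, 0.691, 0.001, 0.0]
contact_force: [0.8, 1.9, 3.8]
opening: 0.227
```

```bash
python3 - <<'E'
from h import *
st();shot("wrist","g",None,1.5);shot("scene","g",(170,100,330,260),4)
E
```

```text
t 10.07 p [ 0.593  -0.025   0.0251] yaw_jaw -2.54 z [ 0.002  0.001 -1.   ] F [0.8  1.93 3.78] M [ 0.42 -0.16  0.1 ] open 0.227 q [-0.21  0.39  1.9   0.    0.85 -0.17]
```

View pics/wrist_g.png

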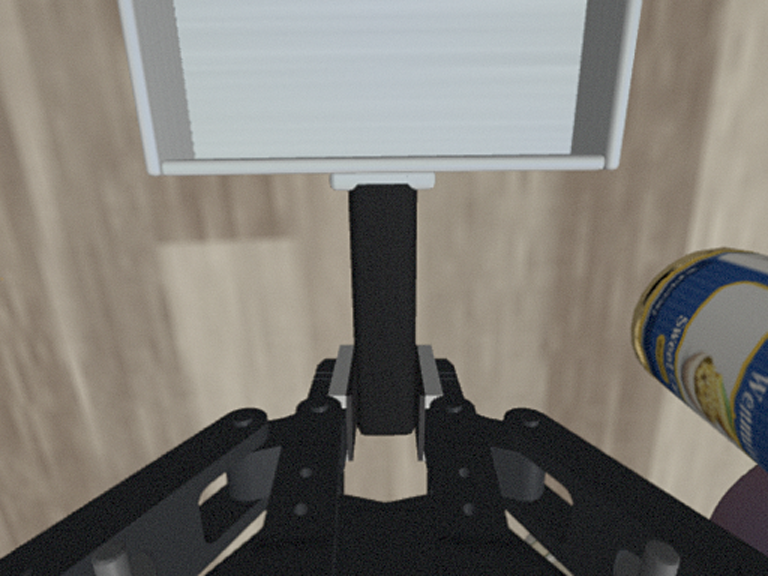

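View pics/scene_g.png

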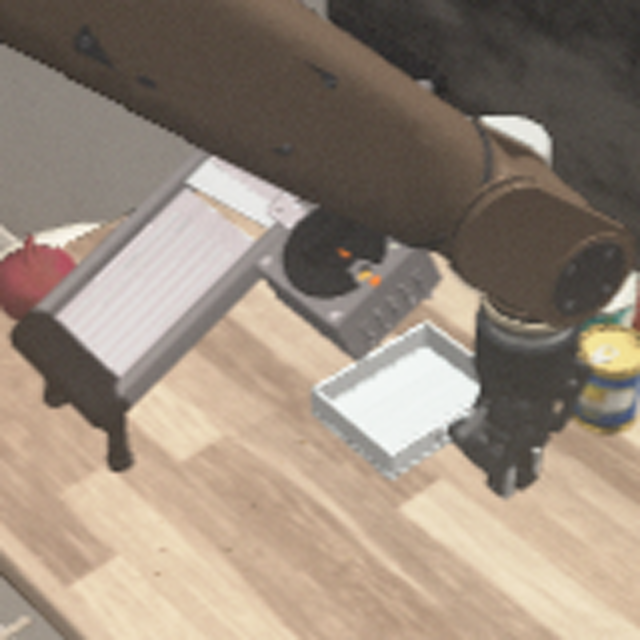

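Emit:
send_rows:
  rows:
    - [0, 0, 0, 0]
    - [0, 0, 0, 0]
    - [0, 0, 0.1, 0]
    - [0, 0, 0.2, 0]
    - [0, -0.1, 0.4, 0]
    - [0, -0.2, 0.6, 0]
    - [0, -0.2, 0.8, 0]
    - [0, -0.2, 0.8, 0]
  jaw: 0.5

```text
time: 11.18
eef_pos: [0.5949, -0.0871, 0.2716]
tcp_rot: [0.723, 0.691, 0.003, 0.005]
contact_force: [-0.9, 0.2, 0.0]
opening: 0.496
```

```bash
python3 - <<'E'
from h import *
c=ld("wrist","g"); g=lambda x,y,z:onz(c,(x/1.5,y/1.5),z)[:2]
l=g(152,172,.03);r=g(616,167,.03);d=r-l;print(l,r,np.linalg.norm(d),np.degrees(np.arctan2(d[1],d[0])),"C",(l+r)/2+.05*np.array([-d[1],d[0]])/np.linalg.norm(d))
st();shot("wrist","hh",None,1.5);shot("top","hh",(210,120,400,262),4)
E
```

```text
[0.53378971 0.04850732] [0.66023524 0.04402636] 0.12652490144647252 -2.0295880887382656 C [0.59878326 0.09623547]
t 11.18 p [ 0.5949 -0.0871  0.2716] yaw_jaw -2.55 z [ 0.011 -0.004 -1.   ] F [-0.87  0.23  0.03] M [ 0.05  0.02 -0.04] open 0.496 q [-0.31  0.1   1.75 -0.    1.28 -0.27]
```

View pics/wrist_hh.png

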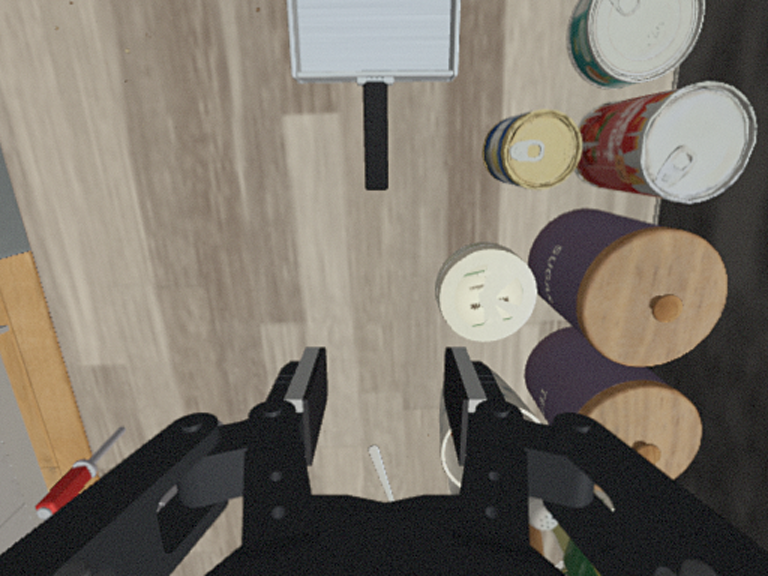

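View pics/top_hh.png

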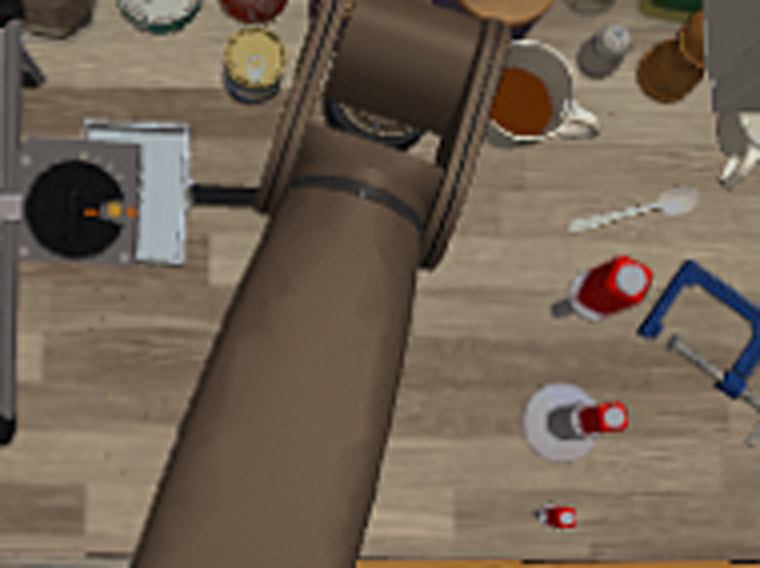

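Emit:
send_rows:
  rows:
    - [-0.1, -0.1, 0.1, 0]
    - [-0.3, -0.3, 0.2, 0]
    - [-0.5, -0.5, 0.2, 0]
    - [-0.683, -0.71, 0.2, 0]
    - [-0.683, -0.71, 0.2, 0]
    - [-0.683, -0.71, 0.2, 0]
    - [-0.683, -0.71, 0.2, 0]
    - [-0.683, -0.71, 0.2, 0]
  jaw: 0

```text
time: 12.28
eef_pos: [0.3883, -0.2973, 0.3236]
tcp_rot: [0.722, 0.692, 0.0, -0.001]
contact_force: [0.1, 0.4, 0.2]
opening: 1.001
```

```bash
python3 - <<'E'
from h import *
st();shot("wrist","i",None,1.5)
E
```

```text
t 12.28 p [ 0.3883 -0.2973  0.3236] yaw_jaw -2.37 z [-0.001  0.002 -1.   ] F [0.05 0.37 0.24] M [ 0.01 -0.02 -0.  ] open 1.001 q [-0.86 -0.18  1.93  0.    1.4  -0.82]
```

View pics/wrist_i.png

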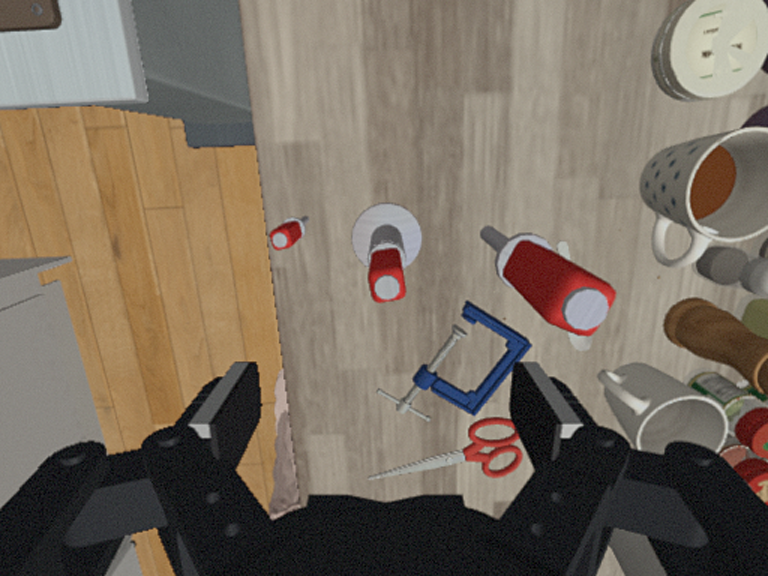

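```bash
python3 - <<'E'
from h import *
save(cv2.imread("pics/wrist_i_raw.png"),"pics/wi1.png",(215,125,305,215),8)
E
```

```text
(no output)
```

View pics/wi1.png

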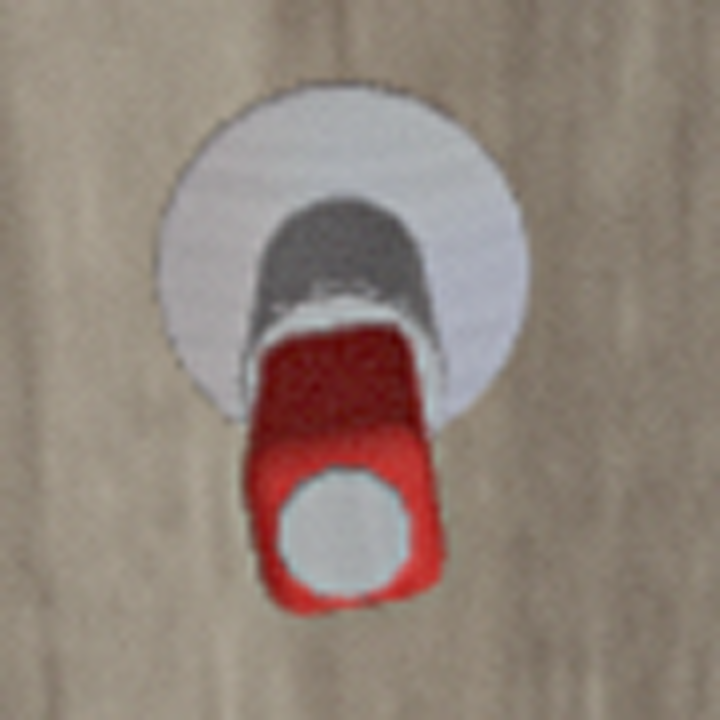

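```bash
python3 - <<'E'
from h import *
c=ld("wrist","i"); g=lambda x,y,z:onz(c,(x/8+215,y/8+125),z)[:2]
print("end disc",g(344,532,.177),"foot",g(343,268,.006))
a=g(290,612,.172);b=g(425,592,.172);print("edge",np.degrees(np.arctan2(*(b-a)[::-1])))
a=g(275,340,.108);b=g(400,325,.108);print("edge low",np.degrees(np.arctan2(*(b-a)[::-1])),a,b)
a=g(250,480,.172);b=g(268,590,.172);print("side",np.degrees(np.arctan2(*(b-a)[::-1])))
a=g(418,460,.172);b=g(440,560,.172);print("side",np.degrees(np.arctan2(*(b-a)[::-1])))
t=cal("top")
print("top cam", onz(t,(210+613/4,120+417/4),.177), "foot",onz(t,(210+562/4,120+422/4),.006))
E
```

```text
end disc [ 0.39016995 -0.30668052] foot [ 0.39067811 -0.30564294]
edge 6.47493725584046
edge low 4.542599416475908 [ 0.38031264 -0.29706577] [ 0.39941823 -0.29554784]
side -84.09878265839923
side -79.87010296628556
top cam [ 0.38672443 -0.30623877  0.177     ] foot [ 0.38700043 -0.3077873   0.006     ]
```

Emit:
send_rows:
  rows:
    - [0.005, -0.03, -0.1, 0.0247]
    - [0.005, -0.03, -0.25, 0.0247]
    - [0.005, -0.03, -0.4, 0.0247]
    - [0.005, -0.03, -0.4, 0.0247]
  jaw: 0.45

```text
time: 12.82
eef_pos: [0.3882, -0.3044, 0.2006]
tcp_rot: [0.666, 0.746, 0.001, -0.005]
contact_force: [0.4, 0.3, -0.2]
opening: 0.55
```

```bash
python3 - <<'E'
from h import *
st();shot("wrist","j",None,1.5)
E
```

```text
t 12.82 p [ 0.3882 -0.3044  0.2006] yaw_jaw 6.54 z [-0.006  0.007 -1.   ] F [ 0.4   0.26 -0.22] M [-0.02  0.02 -0.04] open 0.55 q [-0.87 -0.07  2.05  0.    1.17 -0.99]
```

View pics/wrist_j.png

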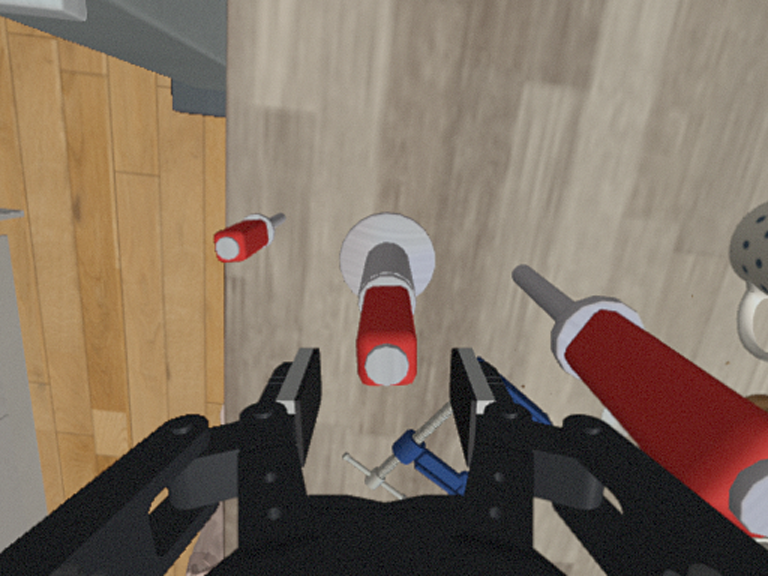

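Emit:
send_rows:
  rows:
    - [0, 0, -0.12, 0]
    - [0, 0, -0.2, 0]
    - [0, 0, -0.235, 0]
    - [0, 0, -0.235, 0]
    - [0, 0, -0.235, 0]

```text
time: 13.5
eef_pos: [0.3901, -0.3084, 0.1362]
tcp_rot: [0.666, 0.746, -0.0, 0.002]
contact_force: [-0.1, 0.4, 0.2]
opening: 0.551
```

Emit:
send_rows:
  rows:
    - [0, 0, 0, 0]
    - [0, 0, 0, 0]
    - [0, 0, 0, 0]
    - [0, 0, 0, 0]
  jaw: 1
  newtons: 30

```text
time: 14.0
eef_pos: [0.3895, -0.3081, 0.1355]
tcp_rot: [0.666, 0.746, -0.0, 0.001]
contact_force: [-0.7, 0.3, 6.0]
opening: 0.274
```

```bash
python3 - <<'E'
from h import *
st()
E
```

```text
t 14.0 p [ 0.3895 -0.3081  0.1355] yaw_jaw 6.42 z [ 0.001 -0.001 -1.   ] F [-0.75  0.29  5.99] M [ 0.08  0.16 -0.04] open 0.274 q [-0.87  0.02  2.1  -0.    1.02 -0.99]
```

Emit:
send_rows:
  rows:
    - [0, 0, 0.1, 0]
    - [0, 0, 0.208, 0]
    - [0, 0, 0.208, 0]
    - [-0.003, 0.03, 0.208, 0]
    - [-0.007, 0.06, 0.208, 0]
    - [-0.01, 0.09, 0.208, 0]
    - [-0.014, 0.12, 0.208, 0]
    - [-0.017, 0.15, 0.208, 0]
    - [-0.019, 0.167, 0.208, 0]
    - [-0.019, 0.167, 0.208, 0]

```text
time: 15.25
eef_pos: [0.3834, -0.2567, 0.1971]
tcp_rot: [0.666, 0.746, 0.0, -0.0]
contact_force: [-0.9, -2.2, 0.3]
opening: 0.278
```

```bash
python3 - <<'E'
from h import *
st();shot("wrist","k",None,1.5);shot("scene","k",(270,200,400,350),4)
E
```

```text
t 15.25 p [ 0.3834 -0.2567  0.1971] yaw_jaw 6.43 z [-0.     0.001 -1.   ] F [-0.88 -2.21  0.35] M [-0.47  0.17 -0.06] open 0.278 q [-0.81 -0.15  2.13  0.    1.16 -0.92]
```

View pics/wrist_k.png

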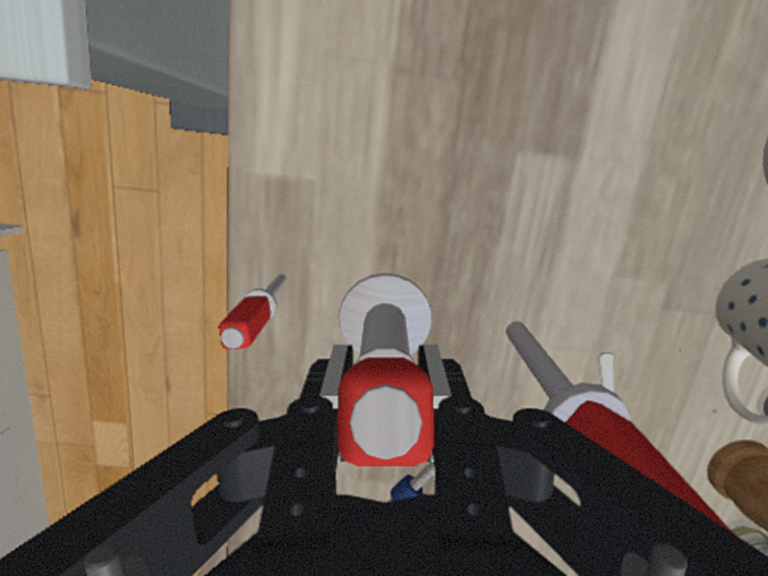

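View pics/scene_k.png

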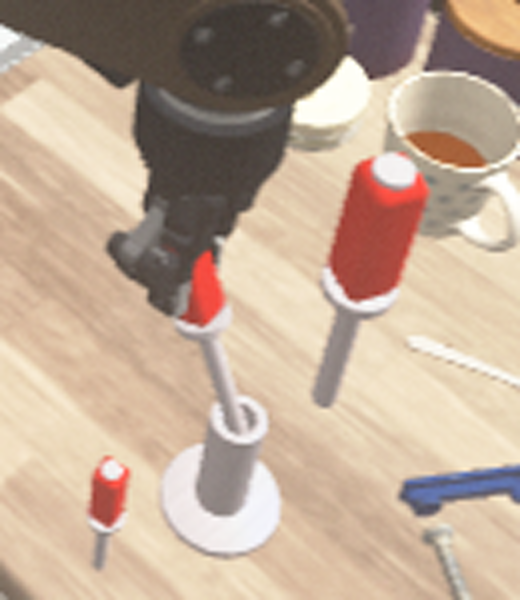

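```bash
cat > tilt.py <<'E'
from h import *
def tilt(c,p,yaw_deg,uv,off=.0395):
    # p TCP; lean dir = yaw+90
    s=np.array([np.cos(np.radians(yaw_deg+90)),np.sin(np.radians(yaw_deg+90)),0])
    G=np.array(p)+[0,0,.002]
    best=min((np.linalg.norm(proj(c,G+o*(np.sin(a)*s+np.cos(a)*np.array([0,0,1])))[0]-uv),np.degrees(a),o) for a in np.radians(np.arange(-5,45,.25)) for o in [off])
    return best
E
python3 - <<'E'
from tilt import *
c=ld("wrist","k")
for off in (.0365,.0395,.0425):
    print(off,tilt(c,[.3834,-.2567,.1971],6.43,np.array([386,422])/1.5,off))
p=np.array([.3834,-.2567,.1971]);print(proj(c,p+[0,0,.002])[0]*1.5)
# scene: collar & rim entry
s=ld("scene","k");
E
```

```text
0.0365 (np.float64(3.6319727608904477), np.float64(21.0), 0.0365)
0.0395 (np.float64(3.72682608521925), np.float64(22.0), 0.0395)
0.0425 (np.float64(3.813692885393635), np.float64(23.0), 0.0425)
[381.70632119 394.32094822]
```

```bash
python3 - <<'E'
from tilt import *
s=ld("scene","k");im=cv2.imread("pics/scene_k_raw.png")
save(im,"pics/sk2.png",(305,255,345,315),10)
p=np.array([.3834,-.2567,.1991]);y=np.radians(96.43);d=np.array([np.cos(y),np.sin(y),0])
for a in np.radians([19,22,25,28]):
    ax=np.sin(a)*d+np.cos(a)*np.array([0,0,1])
    q=proj(s,[p-.04*ax,p-.11*ax]);v=q[1]-q[0];print(np.degrees(a),((q-[305,255])*10).round(0).tolist(),np.degrees(np.arctan2(v[0],v[1])))
E
```

```text
19.0 [[145.0, 261.0], [197.0, 478.0]] 13.362755481078835
22.0 [[153.0, 264.0], [217.0, 487.0]] 16.133302035158852
25.0 [[161.0, 267.0], [238.0, 495.0]] 18.726857558290476
28.0 [[168.0, 270.0], [258.0, 502.0]] 21.163111697209228
```

View pics/sk2.png

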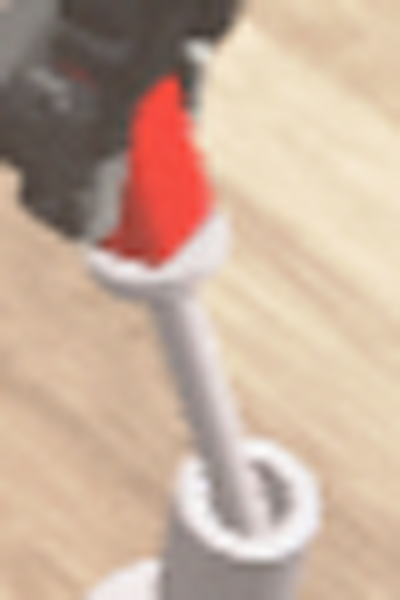

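```bash
python3 - <<'E'
from fit import *
x=np.load("slicer.npy");o,Rm=frame(x);n=Rm[:,2]
bm=o+Rm@[0,-.032,0];print("model mouth",bm)
def face(c,uv,h):
    oo,d=ray(c,uv);t=((o+n*h-oo)@n)/(d@n);return oo+t*d
for tag,uv,h,nm in [("d",(173/3+150,420/3+100),-.006,"pin"),("e",(299/2.4+100,316/2.4+60),-.006,"pin"),("d",(318/3+150,340/3+100),0,"-"),]:
    c=ld("wrist",tag);P=face(c,uv,h);print(tag,nm,P, "mouth est",P-n*h, "in face frame",Rm.T@(P-bm)*1000)
# screws & corners in d and e
for tag,sc,off,l in [("d",3,(150,100),[((93,208),(-47,-50)),((100,424),(0,-46.2))]),("e",2.4,(100,60),[((258,199),(-47,-50)),((262,314),(0,-46.2)),((251,431),(47,-50))])]:
    c=ld("wrist",tag)
    for uv,m in l:
        P=face(c,np.array(uv)/sc+off,0);print(tag,m,(Rm.T@(P-o)*1000-np.r_[m,0]).round(2))
save(cv2.imread("pics/wrist_d_raw.png"),"pics/wd2.png",(175,210,275,275),7)
E
```

```text
model mouth [0.55510085 0.10492897 0.16755349]
d pin [0.55670985 0.10426913 0.16169584] mouth est [0.55417641 0.10437625 0.16713369] in face frame [-0.99333884 -0.59127941 -6.        ]
e pin [0.55724724 0.10415364 0.16194848] mouth est [0.55471379 0.10426076 0.16738633] in face frame [-0.39554592 -0.68396504 -6.        ]
d - [0.54006191 0.13675934 0.15991995] mouth est [0.54006191 0.13675934 0.15991995] in face frame [-1.80624934e+01  3.11666403e+01  2.42109316e-14]
d (-47, -50) [-0.03 -0.04  0.  ]
d (0, -46.2) [-0.4  -0.83  0.  ]
e (-47, -50) [-0.4   0.84  0.  ]
e (0, -46.2) [-0.5  -0.47  0.  ]
e (47, -50) [-1.77 -0.12  0.  ]
```

View pics/wd2.png

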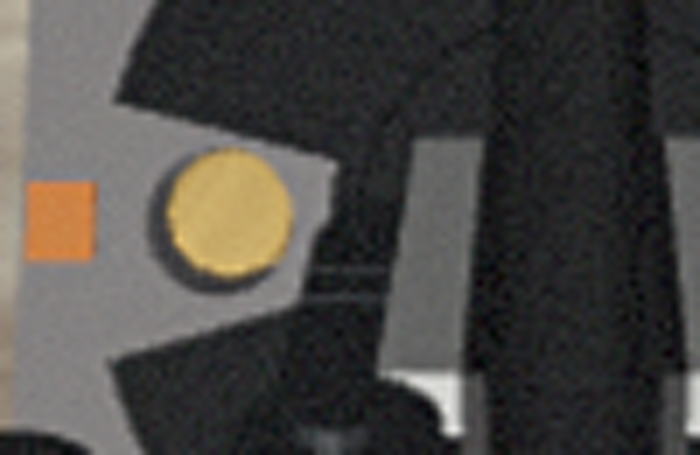

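Emit:
send_rows:
  rows:
    - [0, 0, 0.1, 0]
    - [0, 0, 0.25, 0]
    - [0, 0.05, 0.4, 0]
    - [0.05, 0.15, 0.45, 0.028]
    - [0.1, 0.3, 0.45, 0.056]
    - [0.18, 0.45, 0.45, 0.084]
    - [0.27, 0.6, 0.45, 0.112]
    - [0.34, 0.75, 0.45, 0.14]
    - [0.36, 0.9, 0.45, 0.169]
    - [0.36, 0.9, 0.45, 0.197]
    - [0.36, 0.9, 0.45, 0.2253]
    - [0.36, 0.9, 0.45, 0.2253]
    - [0.36, 0.9, 0.45, 0.2253]

```text
time: 16.98
eef_pos: [0.4911, 0.0129, 0.3313]
tcp_rot: [0.023, 1.0, 0.001, -0.001]
contact_force: [0.6, 0.6, -1.4]
opening: 0.276
```

```bash
python3 - <<'E'
from h import *
st();shot("wrist","l",None,1.5)
E
```

```text
t 16.98 p [0.4911 0.0129 0.3313] yaw_jaw 87.37 z [-0.002  0.001 -1.   ] F [ 0.56  0.58 -1.41] M [-0.01 -0.03  0.  ] open 0.276 q [-0.18 -0.18  1.92  0.    1.41 -1.71]
```

View pics/wrist_l.png

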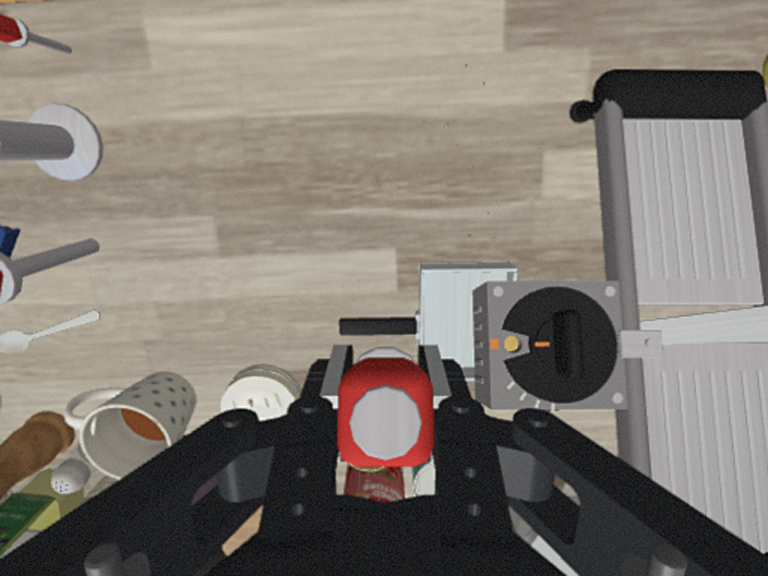

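Emit:
send_rows:
  rows:
    - [0, 0.15, 0, 0]
    - [0, 0.314, -0.05, 0]
    - [0, 0.314, -0.1, 0]
    - [0, 0.314, -0.1, 0]
    - [0, 0.314, -0.1, 0]

```text
time: 17.65
eef_pos: [0.4917, 0.1058, 0.3021]
tcp_rot: [0.023, 1.0, -0.0, 0.0]
contact_force: [0.9, -0.1, -0.1]
opening: 0.278
```

```bash
python3 - <<'E'
from h import *
st();shot("scene","m",(200,110,300,210),6);shot("top","m",(190,140,260,200),8)
E
```

```text
t 17.65 p [0.4917 0.1058 0.3021] yaw_jaw 87.41 z [ 0. -0. -1.] F [ 0.88 -0.1  -0.08] M [-0.02  0.01 -0.01] open 0.278 q [ 0.01 -0.14  1.93 -0.    1.35 -1.52]
```

View pics/scene_m.png

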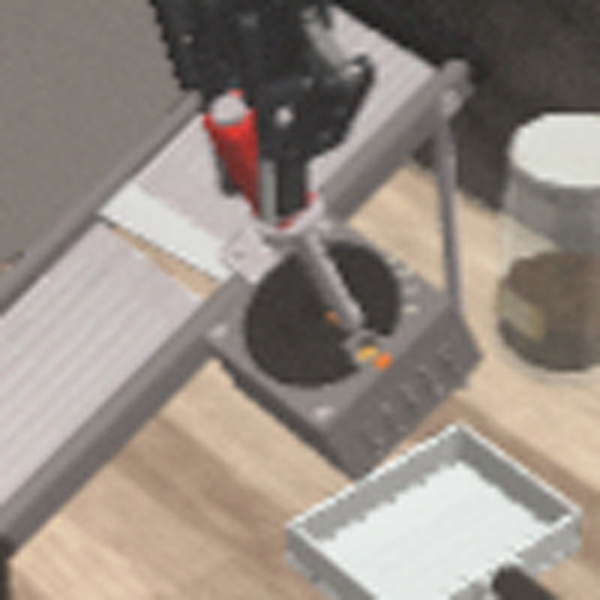

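View pics/top_m.png

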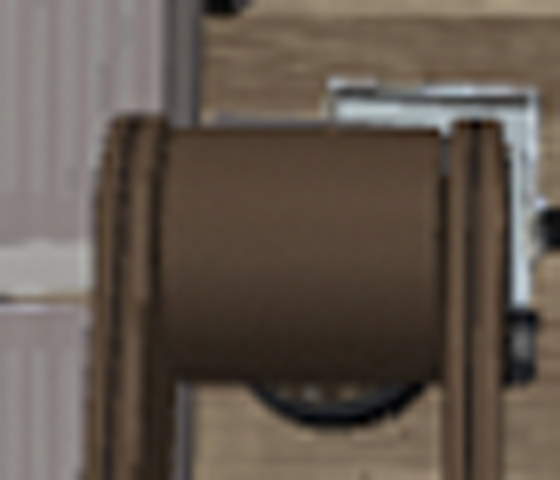

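```bash
cat > tipfit.py <<'E'
from fit import *
x=np.load("slicer.npy");o,Rm=frame(x);n=Rm[:,2]
bm=np.array([.5548,.1044,.1675])
sx=np.array([np.cos(x[3]),np.sin(x[3]),0])
def axis(a): return -np.sin(a)*sx+np.cos(a)*np.array([0,0,1])
E
python3 - <<'E'
from tipfit import *
c=ld("scene","m"); q=lambda P:((proj(c,P)-[200,110])*6).round(1).tolist()
print("pin head",q(bm-.006*n),"mouth",q(bm),"mark",q(bm+Rm@[0,-.0142,0]))
G=np.array([.4917,.1058,.3041])
for a in [20,22,24,25,26,28]:
    A=axis(np.radians(a)); print(a,"tip",q(G-.1245*A),"coll",q(G-.0305*A),"end",q(G+.0395*A))
save(cv2.imread("pics/scene_m_raw.png"),"pics/sm2.png",(228,120,272,176),10)
E
```

```text
pin head [[370.7, 357.4]] mouth [[366.8, 351.0]] mark [[385.5, 364.8]]
20 tip [[336.5, 338.4]] coll [[280.0, 215.6]] end [[232.2, 111.6]]
22 tip [[342.8, 332.5]] coll [[281.7, 214.1]] end [[229.9, 113.6]]
24 tip [[349.0, 326.5]] coll [[283.4, 212.5]] end [[227.6, 115.8]]
25 tip [[352.1, 323.4]] coll [[284.2, 211.7]] end [[226.5, 116.9]]
26 tip [[355.2, 320.2]] coll [[285.0, 210.9]] end [[225.4, 118.0]]
28 tip [[361.2, 313.8]] coll [[286.6, 209.2]] end [[223.2, 120.3]]
```

View pics/sm2.png

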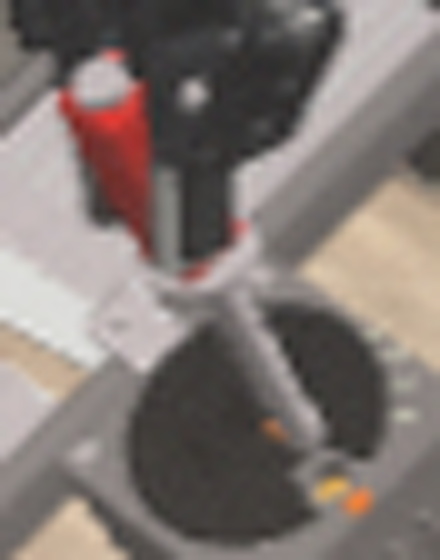

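Emit:
send_rows:
  rows:
    - [0.012, 0.003, -0.025, 0]
    - [0.024, 0.003, -0.051, 0]
    - [0.024, 0.003, -0.051, 0]
    - [0.024, 0.003, -0.051, 0]

```text
time: 18.25
eef_pos: [0.4986, 0.1077, 0.2862]
tcp_rot: [0.022, 1.0, -0.0, -0.0]
contact_force: [0.6, 0.2, -1.4]
opening: 0.274
```

```bash
python3 - <<'E'
from tipfit import *
s=st();shot("scene","n",(228,120,272,176),10);shot("wrist","n",None,1.5)
c=ld("scene","n"); q=lambda P:((proj(c,P)-[228,120])*10).round(1).tolist()
G=s["eef_pos"]+[0,0,.002];A=axis(np.radians(25));T=G-.1245*A
print("tip",q(T),"mouth",q(bm),"rel face frame mm",(Rm.T@(T-bm)*1000).round(1))
E
```

```text
t 18.25 p [0.4986 0.1077 0.2862] yaw_jaw 87.53 z [-0.001 -0.    -1.   ] F [ 0.61  0.21 -1.37] M [-0.02  0.01  0.01] open 0.274 q [ 0.01 -0.11  1.93 -0.    1.32 -1.51]
tip [[319.9, 468.0]] mouth [[331.4, 485.0]] rel face frame mm [0.  1.  8.7]
```

View pics/scene_n.png

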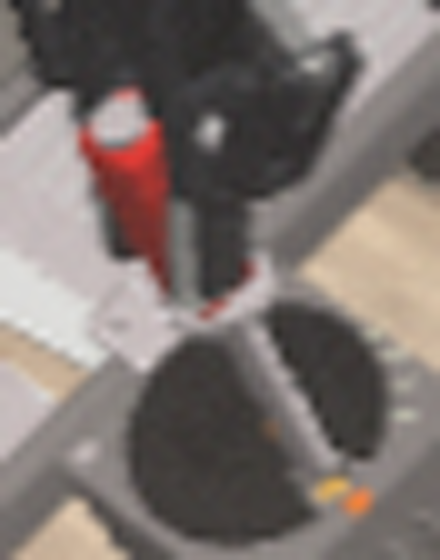

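View pics/wrist_n.png

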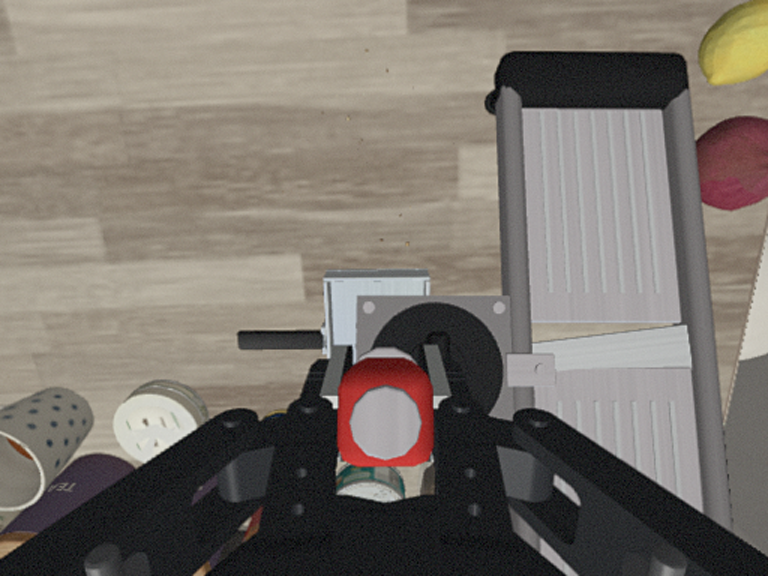

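Emit:
send_rows:
  rows:
    - [0.004, -0.002, -0.009, 0]
    - [0.008, -0.002, -0.018, 0]
    - [0.008, -0.002, -0.018, 0]

```text
time: 18.73
eef_pos: [0.5009, 0.1071, 0.2806]
tcp_rot: [0.022, 1.0, -0.0, -0.0]
contact_force: [-0.2, -0.1, -1.4]
opening: 0.276
```

Emit:
send_rows:
  rows:
    - [0.0035, 0, -0.0075, 0]
    - [0.007, 0, -0.015, 0]
    - [0.007, 0, -0.015, 0]

```text
time: 19.1
eef_pos: [0.503, 0.1071, 0.2762]
tcp_rot: [0.022, 1.0, -0.0, -0.0]
contact_force: [0.2, 0.1, -1.0]
opening: 0.279
```

```bash
cat > rel.py <<'E'
from tipfit import *
s=st();G=s["eef_pos"]+[0,0,.002];A=axis(np.radians(25));T=G-.1245*A
print("rel face frame mm",(Rm.T@(T-bm)*1000).round(1),"F face",(Rm.T@s["contact_force"]).round(1))
E
python3 rel.py
```

```text
t 19.1 p [0.503  0.1071 0.2762] yaw_jaw 87.52 z [-0.001 -0.    -1.   ] F [ 0.16  0.12 -1.01] M [-0.01  0.01 -0.02] open 0.279 q [ 0.01 -0.09  1.94 -0.    1.3  -1.52]
rel face frame mm [-0.2  0.5 -2.3] F face [-0.3  0.1 -1. ]
```

Emit:
send_rows:
  rows:
    - [0.0042, 0, -0.009, 0]
    - [0.0042, 0, -0.009, 0]

```text
time: 19.35
eef_pos: [0.5044, 0.1072, 0.2748]
tcp_rot: [0.022, 1.0, 0.0, 0.0]
contact_force: [-3.1, -0.2, 2.9]
opening: 0.274
```

Emit:
send_rows:
  rows:
    - [0.0042, 0, -0.009, 0]
    - [0.0042, 0, -0.009, 0]

```text
time: 19.6
eef_pos: [0.5057, 0.1073, 0.2729]
tcp_rot: [0.021, 1.0, 0.0, 0.0]
contact_force: [-3.6, -0.2, 7.1]
opening: 0.278
```

```bash
python3 rel.py
```

```text
t 19.6 p [0.5057 0.1073 0.2729] yaw_jaw 87.54 z [ 0.  0. -1.] F [-3.6  -0.21  7.1 ] M [ 0.02  0.73 -0.04] open 0.278 q [ 0.01 -0.09  1.93  0.    1.29 -1.52]
rel face frame mm [ 0.8  0.8 -6.4] F face [-0.3 -0.4  7.9]
```

```bash
python3 - <<'E'
from tipfit import *
shot("scene","o",(228,120,272,176),10)
E
```

```text
(no output)
```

View pics/scene_o.png

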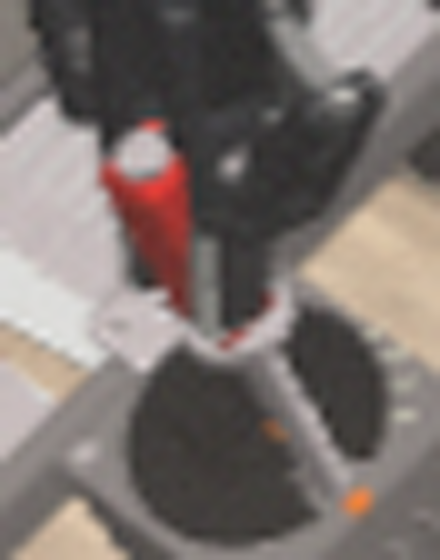

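Emit:
send_rows:
  rows:
    - [0.0042, 0, -0.009, 0]
    - [0.0042, 0, -0.009, 0]
  newtons: 50

```text
time: 19.9
eef_pos: [0.5069, 0.1073, 0.2703]
tcp_rot: [0.022, 1.0, 0.0, 0.0]
contact_force: [-4.3, 0.3, 6.5]
opening: 0.274
```

```bash
python3 rel.py
```

```text
t 19.9 p [0.5069 0.1073 0.2703] yaw_jaw 87.53 z [ 0.  0. -1.] F [-4.31  0.27  6.54] M [0.09 0.75 0.  ] open 0.274 q [ 0.01 -0.08  1.93  0.    1.29 -1.52]
rel face frame mm [ 0.8  0.8 -9.2] F face [-1.1  0.1  7.8]
```

Emit:
send_rows:
  rows:
    - [0.004, 0, -0.009, 0]
    - [0.0085, 0, -0.018, 0]
    - [0.0127, 0, -0.0272, 0]
    - [0.0127, 0, -0.0272, 0]

```text
time: 20.4
eef_pos: [0.5106, 0.1072, 0.2622]
tcp_rot: [0.021, 1.0, -0.0, -0.0]
contact_force: [-4.9, 0.3, 7.0]
opening: 0.272
```

```bash
python3 rel.py; python3 - <<'E'
from tipfit import *
shot("scene","p",(215,110,285,190),9)
E
```

```text
t 20.4 p [0.5106 0.1072 0.2622] yaw_jaw 87.54 z [-0. -0. -1.] F [-4.91  0.32  6.96] M [-0.06  0.85 -0.05] open 0.272 q [ 0.01 -0.07  1.94 -0.    1.27 -1.52]
rel face frame mm [  0.8   0.9 -18.2] F face [-1.5  0.1  8.4]
```

View pics/scene_p.png

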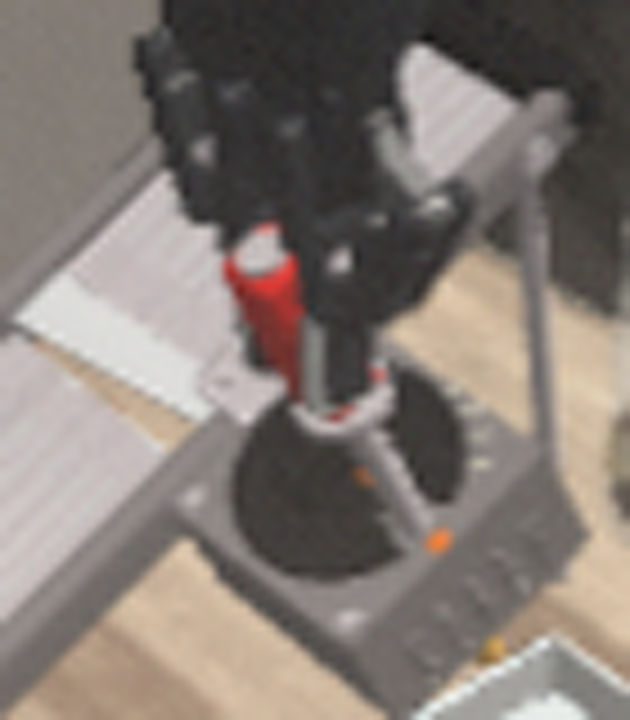

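Emit:
send_rows:
  rows:
    - [0.006, 0, -0.012, 0]
    - [0.012, -0.0005, -0.0245, 0]
    - [0.017, -0.001, -0.0363, 0]
    - [0.017, -0.001, -0.0363, 0]

```text
time: 20.95
eef_pos: [0.5157, 0.1069, 0.2509]
tcp_rot: [0.022, 1.0, -0.0, -0.0]
contact_force: [-4.1, -0.1, 6.0]
opening: 0.273
```

Emit:
send_rows:
  rows:
    - [0.006, 0, -0.012, 0]
    - [0.012, -0.0005, -0.0245, 0]
    - [0.017, -0.001, -0.0363, 0]
    - [0.017, -0.001, -0.0363, 0]

```text
time: 21.45
eef_pos: [0.5207, 0.1065, 0.2398]
tcp_rot: [0.022, 1.0, -0.0, -0.0]
contact_force: [-4.3, -0.1, 4.0]
opening: 0.273
```

```bash
python3 rel.py
```

```text
t 21.45 p [0.5207 0.1065 0.2398] yaw_jaw 87.53 z [-0.001 -0.    -1.   ] F [-4.3  -0.14  3.97] M [-0.09  0.76 -0.02] open 0.273 q [ 0.01 -0.02  1.94 -0.    1.23 -1.52]
rel face frame mm [  0.4   0.7 -42.7] F face [-2.2 -0.3  5.4]
```

Another 10 mm, past the clip.

Emit:
send_rows:
  rows:
    - [0.005, 0, -0.01, 0]
    - [0.0095, -0.0005, -0.02, 0]
    - [0.0142, -0.001, -0.0302, 0]
    - [0.0142, -0.001, -0.0302, 0]

```text
time: 21.95
eef_pos: [0.5245, 0.106, 0.2301]
tcp_rot: [0.022, 1.0, -0.0, -0.001]
contact_force: [-5.8, -1.4, 4.5]
opening: 0.277
```

```bash
python3 rel.py; python3 - <<'E'
from tipfit import *
shot("scene","q",(205,110,305,210),7)
E
```

```text
t 21.95 p [0.5245 0.106  0.2301] yaw_jaw 87.53 z [-0.003 -0.001 -1.   ] F [-5.81 -1.37  4.53] M [-0.27  1.01 -0.06] open 0.277 q [ 0.01 -0.01  1.94 -0.    1.21 -1.52]
rel face frame mm [ -0.2   0.3 -53.1] F face [-3.3 -1.6  6.5]
```

View pics/scene_q.png

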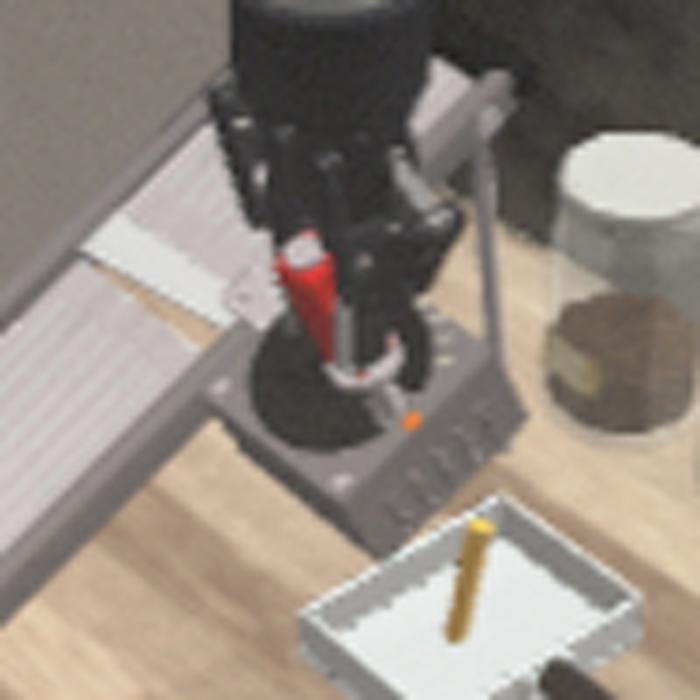

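Emit:
send_rows:
  rows:
    - [-0.01, 0, 0.021, 0]
    - [-0.025, 0.001, 0.053, 0]
    - [-0.045, 0.002, 0.096, 0]
    - [-0.07, 0.003, 0.15, 0]
    - [-0.0915, 0.004, 0.196, 0]
    - [-0.0915, 0.004, 0.196, 0]

```text
time: 22.75
eef_pos: [0.4981, 0.1076, 0.2908]
tcp_rot: [0.021, 1.0, 0.0, 0.002]
contact_force: [-0.0, -0.0, -1.3]
opening: 0.271
```

```bash
python3 rel.py; python3 - <<'E'
from tipfit import *
shot("scene","r",(205,110,305,210),7)
E
```

```text
t 22.75 p [0.4981 0.1076 0.2908] yaw_jaw 87.54 z [ 0.004  0.    -1.   ] F [-0.02 -0.05 -1.25] M [-0.01 -0.01 -0.03] open 0.271 q [ 0.01 -0.12  1.93  0.    1.32 -1.51]
rel face frame mm [ 1.5  0.8 13. ] F face [-0.5 -0.  -1.1]
```

View pics/scene_r.png

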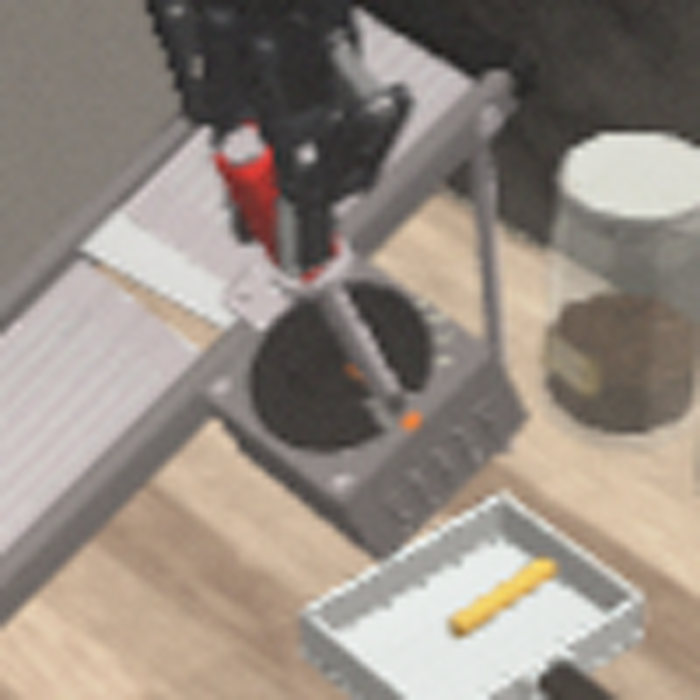

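Emit:
send_rows:
  rows:
    - [-0.02, 0, 0.08, 0]
    - [-0.03, 0, 0.17, 0]
    - [-0.05, -0.1, 0.17, -0.02]
    - [-0.067, -0.25, 0.17, -0.048]
    - [-0.067, -0.4, 0.17, -0.076]
    - [-0.067, -0.55, 0.17, -0.104]
    - [-0.067, -0.7, 0.17, -0.132]
    - [-0.067, -0.85, 0.17, -0.16]
    - [-0.067, -0.9, 0.17, -0.188]
    - [-0.067, -0.9, 0.17, -0.2253]
    - [-0.067, -0.9, 0.17, -0.2253]
    - [-0.067, -0.9, 0.17, -0.2253]

```text
time: 24.3
eef_pos: [0.4774, -0.1626, 0.3383]
tcp_rot: [0.666, 0.746, -0.0, -0.001]
contact_force: [-0.7, 1.0, -1.2]
opening: 0.273
```

```bash
python3 rel.py
```

```text
t 24.3 p [ 0.4774 -0.1626  0.3383] yaw_jaw 6.44 z [-0.001  0.001 -1.   ] F [-0.74  0.99 -1.23] M [0.03 0.04 0.02] open 0.273 q [-0.53 -0.15  1.88  0.    1.42 -0.64]
rel face frame mm [  13.2 -270.    60. ] F face [-1.2  1.  -0.8]
```

Emit:
send_rows:
  rows:
    - [-0.15, -0.15, 0, 0]
    - [-0.312, -0.314, -0.05, 0]
    - [-0.312, -0.314, -0.18, 0]
    - [-0.312, -0.314, -0.314, 0]
    - [-0.312, -0.314, -0.314, 0]
    - [-0.312, -0.314, -0.314, 0]

```text
time: 25.05
eef_pos: [0.3847, -0.2572, 0.2466]
tcp_rot: [0.666, 0.746, -0.0, 0.001]
contact_force: [0.1, 0.2, -1.9]
opening: 0.277
```

```bash
python3 - <<'E'
from tipfit import *
s=st();shot("scene","s",(290,235,350,310),8)
c=ld("scene","s");G=s["eef_pos"]+[0,0,.002];y=np.radians(96.44);d=np.array([np.cos(y),np.sin(y),0]);a=np.radians(25);A=np.sin(a)*d+np.cos(a)*np.array([0,0,1])
q=lambda P:((proj(c,P)-[290,235])*8).round(1).tolist()
T=G-.1245*A;print("tip",T,q(T),"rim centre",q(np.array([.3897,-.307,.1])),"end",q(G+.0395*A))
E
```

```text
t 25.05 p [ 0.3847 -0.2572  0.2466] yaw_jaw 6.47 z [ 0.001 -0.001 -1.   ] F [ 0.14  0.23 -1.91] M [ 0.03 -0.02  0.06] open 0.277 q [-0.81 -0.2   2.08 -0.    1.26 -0.92]
tip [ 0.39061772 -0.30944515  0.13573459] [[349.4, 498.8]] rim centre [[324.1, 562.1]] end [[195.3, 28.6]]
```

View pics/scene_s.png

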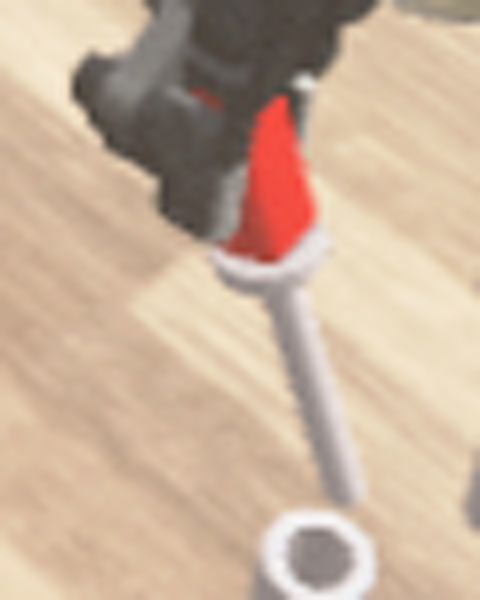

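Emit:
send_rows:
  rows:
    - [-0.002, 0.003, -0.06, 0]
    - [-0.002, 0.003, -0.1, 0]
    - [-0.002, 0.003, -0.125, 0]
    - [-0.002, 0.003, -0.138, 0]
    - [-0.002, 0.003, -0.138, 0]
  newtons: 30

```text
time: 25.72
eef_pos: [0.3834, -0.2558, 0.2034]
tcp_rot: [0.666, 0.746, 0.0, -0.0]
contact_force: [0.1, 0.7, -1.2]
opening: 0.273
```

```bash
python3 - <<'E'
from tipfit import *
s=st();shot("scene","t",(290,235,350,310),8)
E
```

```text
t 25.73 p [ 0.3834 -0.2558  0.2034] yaw_jaw 6.42 z [-0.  0. -1.] F [ 0.09  0.66 -1.21] M [-0.   -0.04 -0.  ] open 0.273 q [-0.81 -0.16  2.13 -0.    1.17 -0.92]
```

View pics/scene_t.png

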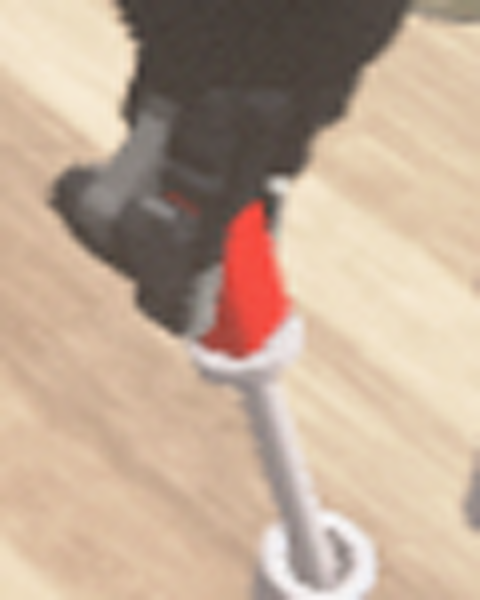

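Emit:
send_rows:
  rows:
    - [0.003, -0.025, 0, 0]
    - [0.006, -0.05, 0, 0]
    - [0.009, -0.075, 0, 0]
    - [0.012, -0.1, 0, 0]
    - [0.015, -0.125, 0, 0]
    - [0.018, -0.15, 0, 0]
    - [0.021, -0.18, 0, 0]
    - [0.021, -0.18, 0, 0]

```text
time: 26.78
eef_pos: [0.3899, -0.3094, 0.204]
tcp_rot: [0.667, 0.745, 0.001, -0.001]
contact_force: [-0.2, 5.1, 1.6]
opening: 0.273
```

```bash
python3 - <<'E'
from tipfit import *
s=st();shot("scene","u",(290,235,350,310),8)
E
```

```text
t 26.77 p [ 0.3899 -0.3094  0.204 ] yaw_jaw 6.36 z [ 0.     0.003 -1.   ] F [-0.19  5.13  1.64] M [ 1.21 -0.03 -0.01] open 0.273 q [-0.88 -0.07  2.05  0.    1.17 -0.99]
```

View pics/scene_u.png

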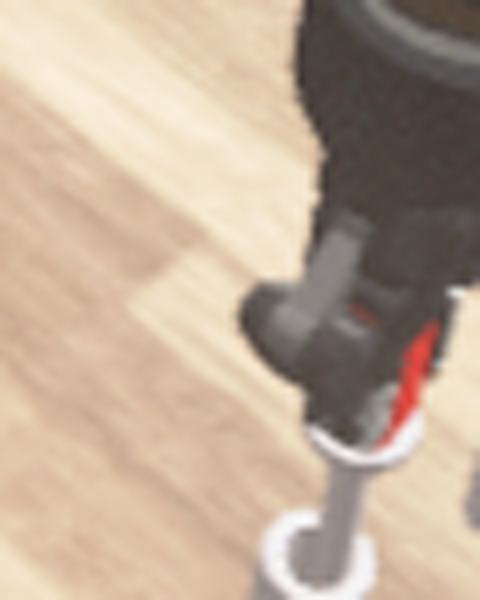

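Emit:
send_rows:
  rows:
    - [0.001, -0.01, 0, 0]
    - [0.001, -0.012, 0, 0]
    - [0, 0.003, 0, 0]
    - [0, 0.003, -0.03, 0]
    - [0, 0.003, -0.06, 0]
    - [0, 0.003, -0.06, 0]

```text
time: 27.58
eef_pos: [0.3891, -0.3086, 0.184]
tcp_rot: [0.666, 0.746, -0.0, -0.001]
contact_force: [-0.5, -0.5, -1.9]
opening: 0.274
```

```bash
python3 - <<'E'
from tipfit import *
s=st();shot("wrist","v",None,1.3)
E
```

```text
t 27.57 p [ 0.3891 -0.3086  0.184 ] yaw_jaw 6.42 z [-0.002  0.001 -1.   ] F [-0.46 -0.55 -1.89] M [0.03 0.   0.01] open 0.274 q [-0.87 -0.05  2.06 -0.    1.13 -0.99]
```

View pics/wrist_v.png

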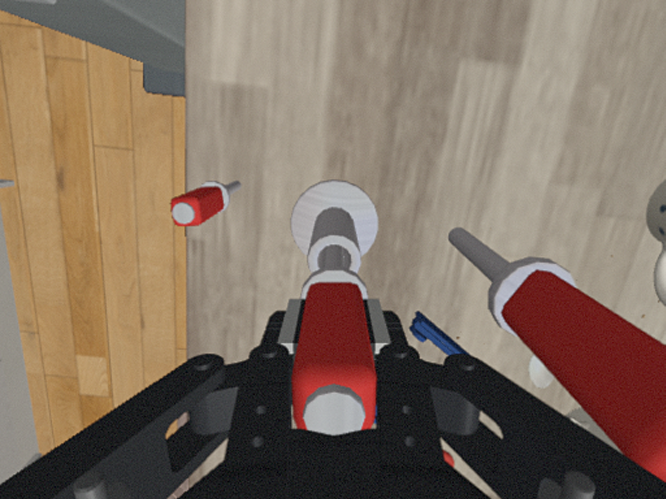

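Emit:
send_rows:
  rows:
    - [0, 0, -0.03, 0]
    - [0, 0, -0.06, 0]
    - [0, 0, -0.09, 0]
    - [0, 0, -0.12, 0]
    - [0, 0, -0.14, 0]
    - [0, 0, -0.15, 0]
    - [0, 0, -0.15, 0]

```text
time: 28.5
eef_pos: [0.3897, -0.3089, 0.1405]
tcp_rot: [0.666, 0.746, 0.0, -0.0]
contact_force: [-0.4, 0.5, -0.9]
opening: 0.274
```

```bash
python3 - <<'E'
from tipfit import *
s=st();shot("wrist","w",None,1.3);shot("scene","w",(290,235,350,310),8)
E
```

```text
t 28.5 p [ 0.3897 -0.3089  0.1405] yaw_jaw 6.42 z [-0.  0. -1.] F [-0.41  0.54 -0.87] M [-0.01  0.01 -0.05] open 0.274 q [-0.87  0.01  2.09 -0.    1.03 -0.99]
```

View pics/wrist_w.png

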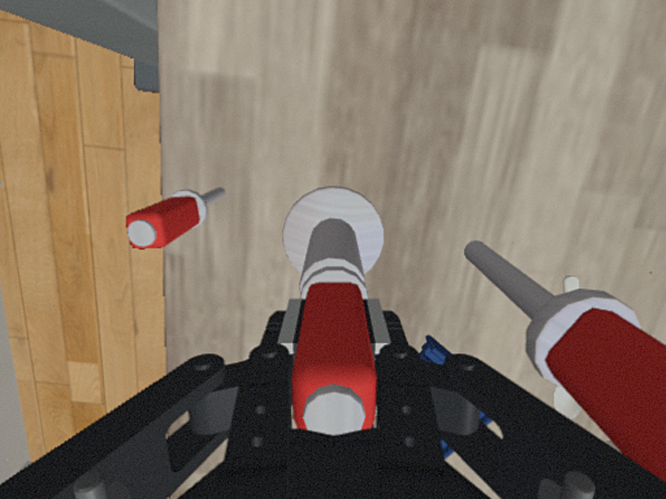

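Emit:
send_rows:
  rows:
    - [0, 0, -0.006, 0]
    - [0, 0, -0.012, 0]
    - [0, 0, -0.012, 0]

```text
time: 28.98
eef_pos: [0.3896, -0.3089, 0.1368]
tcp_rot: [0.666, 0.746, 0.0, -0.0]
contact_force: [-0.4, -0.2, -1.1]
opening: 0.276
```

Emit:
send_rows:
  rows:
    - [0, 0, -0.005, 0]
    - [0, 0, -0.005, 0]

```text
time: 29.22
eef_pos: [0.3898, -0.3091, 0.1357]
tcp_rot: [0.666, 0.746, -0.0, 0.0]
contact_force: [0.4, -0.8, -1.1]
opening: 0.275
```

Emit:
send_rows:
  rows:
    - [0, 0, -0.006, 0]
    - [0, 0, -0.006, 0]

```text
time: 29.48
eef_pos: [0.3899, -0.3092, 0.1356]
tcp_rot: [0.666, 0.746, -0.0, -0.0]
contact_force: [-2.7, 3.3, 8.5]
opening: 0.273
```

Emit:
send_rows:
  rows:
    - [0, 0, -0.006, 0]
    - [0, 0, -0.006, 0]

```text
time: 29.72
eef_pos: [0.39, -0.3093, 0.1355]
tcp_rot: [0.666, 0.746, -0.0, -0.001]
contact_force: [-6.3, 5.4, 16.9]
opening: 0.275
```

```bash
python3 - <<'E'
from tipfit import *
s=st();shot("wrist","x",(180,150,330,330),4)
E
```

```text
t 29.73 p [ 0.39   -0.3093  0.1355] yaw_jaw 6.45 z [-0.001  0.001 -1.   ] F [-6.28  5.37 16.88] M [1.25 1.14 0.  ] open 0.275 q [-0.87  0.02  2.1  -0.    1.03 -0.99]
```

View pics/wrist_x.png

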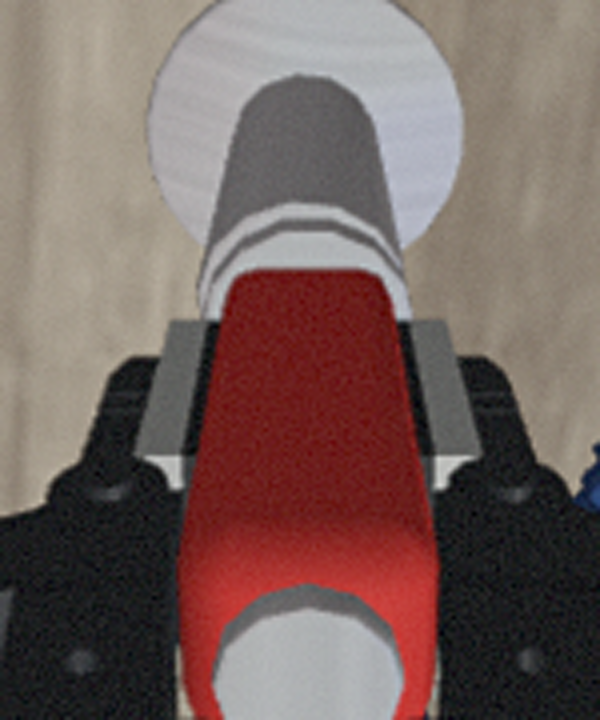

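Emit:
send_rows:
  rows:
    - [0, 0, 0.01, 0]
    - [0, 0, 0.01, 0]

```text
time: 30.02
eef_pos: [0.3901, -0.3094, 0.1357]
tcp_rot: [0.666, 0.746, -0.0, 0.001]
contact_force: [-1.3, 1.0, 4.1]
opening: 0.277
```

Emit:
send_rows:
  rows:
    - [0, 0, 0, 0]
    - [0, 0, 0, 0]
    - [0, 0, 0, 0]
    - [0, 0, 0.05, 0]
    - [0, 0, 0.15, 0]
    - [0, 0, 0.3, 0]
    - [0, 0, 0.45, 0]
    - [0, 0, 0.6, 0]
    - [0, 0, 0.6, 0]
    - [0, 0, 0.6, 0]
  jaw: 0.45

```text
time: 31.28
eef_pos: [0.3896, -0.3087, 0.3151]
tcp_rot: [0.666, 0.746, -0.0, 0.0]
contact_force: [0.5, 0.0, -0.1]
opening: 0.547
```

```bash
python3 - <<'E'
from tipfit import *
s=st();shot("wrist","y",None,1.5);shot("scene","y",None,1.5)
save(cv2.imread("pics/scene_y_raw.png"),"pics/sy2.png",(195,120,355,345),2.6)
E
```

```text
t 31.27 p [ 0.3896 -0.3087  0.3151] yaw_jaw 6.42 z [ 0. -0. -1.] F [ 0.51  0.04 -0.13] M [-0.01  0.03  0.02] open 0.547 q [-0.87 -0.16  1.93 -0.    1.38 -0.99]
```

View pics/wrist_y.png

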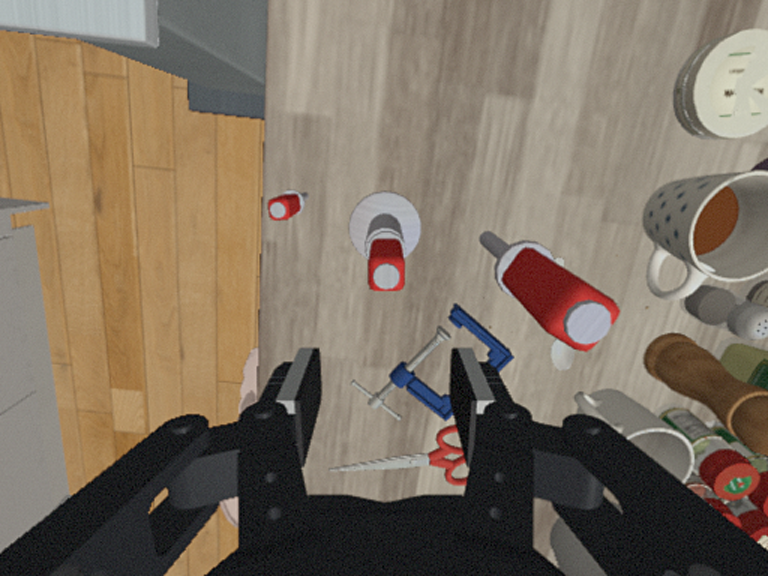

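View pics/sy2.png

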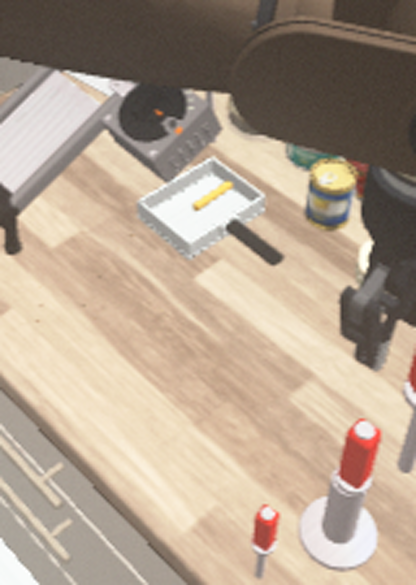

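Emit:
send_rows:
  rows:
    - [0.1, 0.1, 0.1, 0.02]
    - [0.2, 0.25, 0.1, 0.05]
    - [0.3, 0.45, 0.1, 0.08]
    - [0.4, 0.65, 0.1, 0.11]
    - [0.45, 0.85, 0.1, 0.14]
    - [0.45, 0.95, 0.1, 0.17]
    - [0.45, 0.95, 0.1, 0.2]
    - [0.45, 0.95, 0.1, 0.225]
    - [0.45, 0.95, 0.1, 0.225]

```text
time: 32.5
eef_pos: [0.5242, -0.0237, 0.3432]
tcp_rot: [0.023, 1.0, 0.0, -0.002]
contact_force: [-0.3, -0.2, 1.0]
opening: 0.549
```

Emit:
send_rows:
  rows:
    - [0.05, 0.2, 0, 0]
    - [0.05, 0.4, 0, 0]
    - [0.05, 0.5, 0, 0]
    - [0.05, 0.5, 0, 0]
    - [0.05, 0.5, 0, 0]

```text
time: 33.12
eef_pos: [0.5396, 0.1254, 0.3442]
tcp_rot: [0.023, 1.0, -0.0, -0.001]
contact_force: [-0.7, -0.0, 0.2]
opening: 0.551
```

```bash
python3 - <<'E'
from fit import *
s=st();shot("wrist","z",(120,90,400,300),2.7);shot("scene","z",None,1.5)
x=np.load("slicer.npy");o,Rm=frame(x);np.set_printoptions(precision=4)
E
```

```text
t 33.12 p [0.5396 0.1254 0.3442] yaw_jaw 87.32 z [-0.001 -0.001 -1.   ] F [-0.67 -0.04  0.15] M [-0.03 -0.06  0.04] open 0.551 q [ 0.05 -0.04  1.76 -0.    1.42 -1.48]
```

View pics/wrist_z.png

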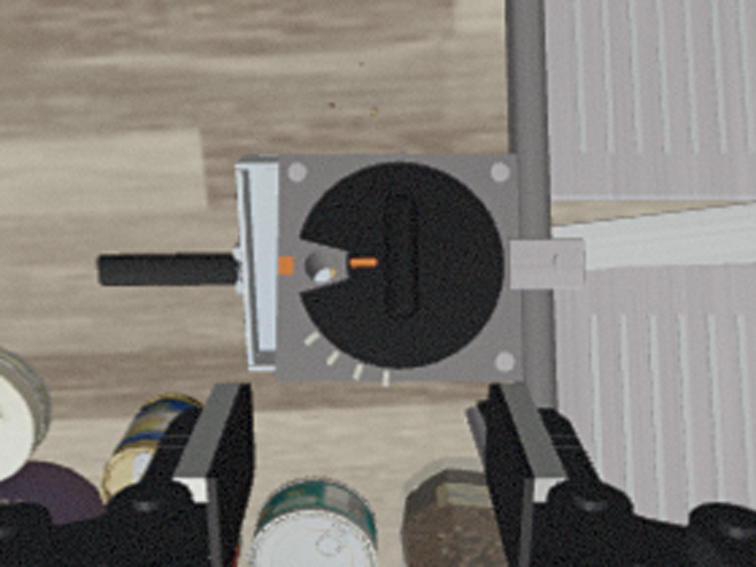

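View pics/scene_z.png

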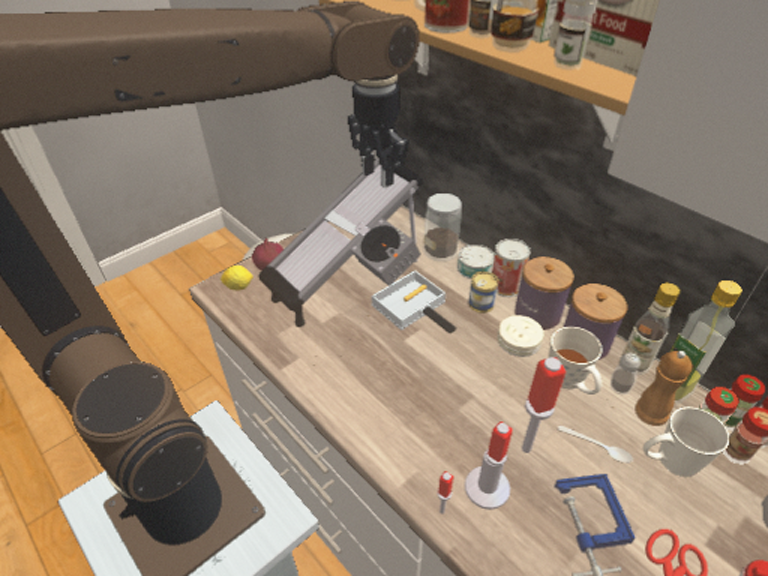

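```bash
python3 -c "
from plant import workorder
print(workorder.sign_off())"
```

```text
the job is handed in; nothing more can be done
None
```

The job is done and handed in after about 33 s on the robot's clock, in the order asked.

- **Dial:** I turned it from about 0.89 rad to the release mark. The last wrist picture shows the notch centred on the orange mark, with a clear view through the empty bore.
- **Tin:** I slid it under the housing by its handle, with its centre within about 7 mm of where the pin was due to land. It stayed flat.
- **Pin:** I used the middle-sized pusher, the one in the stand. To match the bore I tilted it about 25° in the grip by leaning it on the stand's rim. It entered the bore without touching the housing and drove the pin out at about 5 to 9 N.
- **Pusher:** It is upright in its stand again. Its collar met the rim at the same height as where I took it.
- **Final picture:** The pin lies in the tin, I saw no sign that the other things had moved, and the gripper was clear of everything.

**Disagreements:** The scene camera and the arm's own position put the pusher tip 2 to 5 mm apart before it went in, so I entered in small steps, watching the force. Pressing the collar onto the stand's rim briefly reached about 17 N, and I backed off before letting go. No check failed.

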